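# Fish the tape roll out from under the glass stand

### The arm

A 7-joint arm with a two-finger parallel gripper is mounted at the origin on a cart in front of the work surface, level with it; the furniture and walls round the work are solid. World frame = base frame: x ahead of the robot, y to its left, z up, the work surface at z = 0. Lengths are in m, angles in rad, forces in N, time in s.
With the tool pointing down it reaches from about 0.425 to 1.025 m from the base axis. Payload 9.4 kg.
Tool frame: the origin (TCP) lies at the very end of the fingers, on their centre line; the grasp point (between the pads) lies grip_depth behind it (grip_depth is the distance from the TCP to the grasp point, in m); z points along the fingers, x is the direction in which the jaws open and shut, and the axes are right-handed (so a half turn about z gives the same grasp; the last joint's range is limited). The gripper opens to 85 mm and grips with 20 to 120 N. Pads are 22 mm wide; open, the fingers measure 114 mm over their backs; the gripper's body (76 mm by 85 mm) begins 54 mm behind the grasp point. The pads swing forward as they close: fully open they stand 13 mm farther back than shut.
Start: joints at [-1.264, 0.599, -0.003, 1.599, 0.002, 0.943, -0.08], TCP at [0.271, 0.672, 0.231] pointing down, gripper open.
Joint ranges: [-2.57, 2.57], [-0.35, 1.97], [-1.29, 1.29], [0.11, 2.56], [-1.05, 4.19], [0.11, 1.86], [-2.63, 2.63]. Speed limits (rad/s): [2.22, 2.22, 3.01, 3.01, 3.14, 3.14, 3.14].

### API

Orientations are given as a rotation vector (axis times angle).
In Python, from plant import get_obs, grab_frame, camera_params, hand_in, grip_depth gives the robot as it stands.
- The arm moves only by the tool arm_command, never from a script. Its argument "increments" is a list of rows, each a list of 7 numbers: the shift along the tool's x, y, z in mm, then the turn, a rotation vector about the tool's x, y, z in rad, then the finger opening in mm, from 0 to 85.4. A call has 1 to 20 rows; each row shifts and turns the pose as measured when the row begins, along the tool's axes as they then stand; what a row does not reach is not made up. A row lasts 1/8 s, in which the tool goes at most 62.5 mm and 10.7 degrees, less where a joint would pass 70% of its speed; a pose out of reach is approached as far as the arm can. A call is refused whole if a number of a shift passes 62.5 or a number of a turn 0.188, either way. A call with a gripper value outside its range is refused whole. The fingers move at their own pace and stop on an object; the grip force is fixed at half the most. Time passes only in rows, so rows that do not move let the fingers close. It gives the time, the measured TCP pose, the force and the opening at its end, in the units of the state.
- get_obs(): the state, without advancing time (a new reading comes with each control period).
- grab_frame(name): name is "scene" or "top"; returns the picture (420x560x3 uint8, red, green, blue); there is no depth.
- camera_params(name): a dict with "fx", "fy", "cx", "cy" (pixels), "D" ([k1, k2, p1, p2, k3] as OpenCV has them; the pictures are not rectified), "T" (4x4, takes a point from camera to world coordinates). Camera axes: x right, y down, z forward; pixel columns grow to the right and rows downward; lengths in m; the calibration is good to about 2 mm. A picture is of the moment at which its call begins. camera_params takes no time and is no camera call.
- hand_in(): hands the job in, once; it reports no verdict.
The state is a dict: "time_s": time; "joints": joint angles; "qvel": joint speeds; "tau": joint torques, N m; "tool_pos": TCP position; "ee_rot": TCP orientation; "ft_force": force on the tool from outside, world axes, zero at the start; "wrist_torque": the same for the moment, N m; "width": finger opening in m.
Only numpy, scipy, OpenCV 4.12 (cv2) and the standard library are available. Lean on these libraries where they do the work, as an engineer would, in place of code of your own. Each camera call takes 0.05 s, during which the arm holds its last target.

### The job

The roll of tape has slipped into the low gap under the glass display stand. Take the hooked rod from its wooden rest and use its hook to draw the roll out from under the stand, then hang the rod back on its rest and lay the roll flat in the metal tray. Do not upset the jar, the ceramic lamb or the spice jar on the stand, and leave the other loose things where they are.

Things in the scene. Friction and masses are not known exactly. Their poses are not given: they have to be found in the camera images.
- stand: Fixed display stand of clear glass and steel. Origin on the worktop below the middle of the front edge of its lower shelf: the mouth of the gap. +y points level into the gap, x along the mouth, z up. Gap: 65 mm high, 172 mm wide (x -86 to 86 mm), 152 mm deep, shut by glass at both ends and the back. Lower shelf 190 mm wide, z 65 to 73 mm.
- stand_edge (a point): Middle of the lower front edge of the stand's upper glass shelf (190 mm wide, 8 mm thick), 260 mm above the worktop. This shelf juts out 150 mm ahead of the mouth of the gap: an upright hand cannot come near the mouth; one that leans back about 40 degrees (its top away from the stand) can. Axes as the stand's.
- rod_grip (a point): Middle of the handle of the bent rod (loose, 120 g): wooden bar 14 mm wide (y), 18 mm high (z), 96 mm long (x -60 to +36 mm). +x points level from handle to hook, z up. The 8 mm round steel rod steps down 45 mm between x = 44 and 72 mm, then runs level at z = -45 mm to x = 200 mm, where the hook points straight down. In the rest the handle is free between x = -40 and +35 mm.
- rod_tip (a point): Lowest point of the rod's hook: a plain 8 mm round peg that points straight down, 24 mm from the rod's axis to its end. It lies 200 mm ahead of (x) and 69 mm below the handle's middle
- rest: Fixed wooden rest of the rod: foot plate, low fork (floor 36 mm up) under the steel rod at x = 115 mm, high fork (floor 76 mm up) under the handle at x = -52 mm. Origin on the worktop below the handle's middle, which rests 85 mm above it; x towards the rod's hook. Forks open upward, 3 mm free either side of the rod, wider at the top, prongs 10 to 14 mm high.
- roll_center (a point): Centre (half-way up) of the roll of cream-coloured tape, lying flat: outside diameter 62 mm, 19 mm high, 50 g, loose. The hole through it is 36 mm across, but count on the middle 26 mm only. At the start it lies in the gap, its centre 85 to 115 mm behind the mouth. z axis along the hole
- tray: Fixed open aluminium tray 150 x 150 mm, walls 18 mm high and 4 mm thick, floor about 4 mm above the worktop. Origin on the worktop under its middle. Beyond it, about 0.61 to 0.64 m ahead of the robot's base, a fixed upright glass screen 240 mm high runs across the worktop, from 0.24 m left of the robot's midline to the right: keep the hand and rod on the robot's side of it.
- jar: Glass jar with red lid, 75 mm across, 92 mm high, loose on the lower shelf of the stand. Origin under its middle
- lamb: Small ceramic lamb, 32 x 86 x 54 mm, loose on the lower shelf of the stand. Origin under its middle
- spice: Spice jar, 44 mm across, 100 mm high, loose on the upper shelf of the stand. Origin under its middle
- portion: Wrapped cheese portion, 69 x 101 x 47 mm, loose on the worktop. Origin under its middle
- pen: Marker pen, 138 mm long, 15 mm thick, lying loose on the worktop. Origin under its middle

How it is judged:
By the outcome, as a careful person would: the job done as asked, in the order asked, and still so for the second after the job is handed in, with the robot touching nothing.
It also fails if it takes over 67 s, if anything falls off the work surface, if the arm or the gripper's body presses on something with over 40 N, if the wrist force passes 120 N, or if a joint passes its speed limit or range.

## Working session

There is one attempt and no reset: what is moved stays moved. The work goes in short steps, Python scripts to look and compute and a tool call to move; the robot and the scene stay as the last step left them, time stands still between calls to the robot, and variables do not carry over. Pictures are saved under pics/ and viewed, and the job is handed in when it is done.

Besides the shell and the picture viewer there is one more tool, called after "Emit:" by a JSON object that holds its "method" and its "body", one argument or row to a line. arm_command: Moves the arm, as the interface text tells. Its arguments: {"type":"object","properties":{"increments":{"type":"array"}},"required":["increments"]}

```bash
ls; mkdir -p pics
python3 - <<'E'
from plant import *
import cv2,numpy as np
print(get_obs()); print(grip_depth)
for n in("scene","top"):
    f=grab_frame(n); cv2.imwrite(f"pics/{n}0.png",f[:,:,::-1]); print(n,camera_params(n))
E
```

```text
pics
{'time_s': 0.0, 'joints': array([-1.26369246,  0.6001416 , -0.00254615,  1.60017281,  0.00183934,
        0.9429126 , -0.07979307]), 'qvel': array([-2.90356201e-03,  3.07423641e-04,  4.19032444e-04, -1.29217585e-03,
        4.71863232e-05,  1.49500926e-03, -1.45173351e-04]), 'tau': array([ 9.30590977e-04, -7.76464605e+01,  1.56562462e+00, -2.58005154e+01,
        1.24027397e-02,  9.05459194e-03, -1.49885761e-05]), 'tool_pos': array([0.2713143 , 0.67177874, 0.23038971]), 'ee_rot': array([ 2.60339447e+00,  1.75650345e+00, -1.95569086e-03]), 'ft_force': array([ 0.02892412, -0.06276913, -0.95824277]), 'wrist_torque': array([-0.02217832, -0.02028165,  0.02963971]), 'width': 0.0854496283169148}
0.0187
scene {'fx': 415.71507339925824, 'fy': 415.71507339925824, 'cx': 276.93308442300105, 'cy': 210.74410702586832, 'D': array([-0.00292234,  0.        ,  0.        ,  0.        ,  0.        ]), 'T': array([[ 0.82910126, -0.28136412,  0.48314112, -0.101231  ],
       [-0.55892701, -0.43851379,  0.70377997, -0.98263876],
       [ 0.01384561, -0.85354548, -0.52083434,  0.89206152],
       [ 0.        ,  0.        ,  0.        ,  1.        ]])}
top {'fx': 394.69402680173994, 'fy': 394.69402680173994, 'cx': 281.3561438299602, 'cy': 211.00635123681602, 'D': array([-0.00358191,  0.        ,  0.        ,  0.        ,  0.        ]), 'T': array([[ 0.29179828, -0.76300254,  0.57678496, -0.21000548],
       [-0.9564627 , -0.22915442,  0.18074114, -0.25080826],
       [-0.00573312, -0.60441325, -0.79665033,  1.2525824 ],
       [ 0.        ,  0.        ,  0.        ,  1.        ]])}
```

View pics/scene0.png

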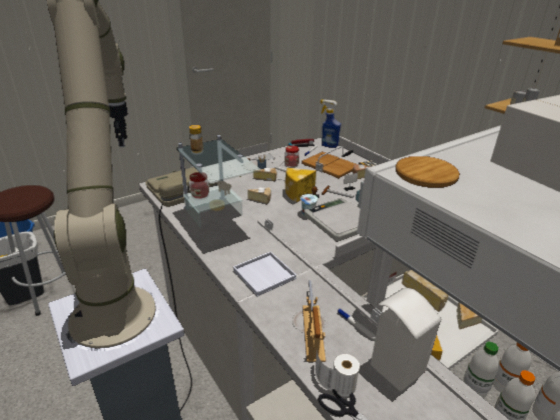

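View pics/top0.png

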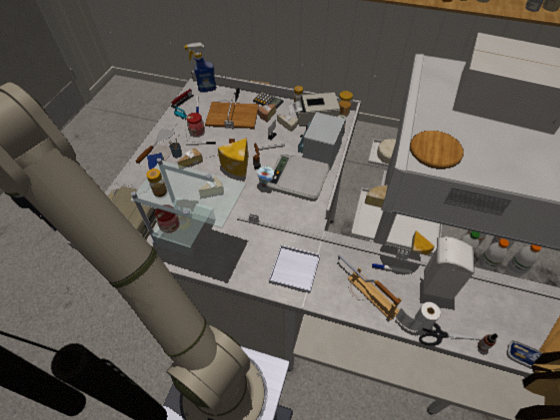

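The scene view shows the stand near (210,185), the tray at (265,273) and the rest with the rod at (315,330). In the top view these are at (185,210), (295,268) and (375,290). I'll zoom in on them.

Run:
```python
import cv2
s=cv2.imread("pics/scene0.png");t=cv2.imread("pics/top0.png")
def z(im,x0,y0,x1,y1,k,n): cv2.imwrite(n,cv2.resize(im[y0:y1,x0:x1],None,fx=k,fy=k,interpolation=cv2.INTER_CUBIC))
z(t,325,240,425,320,7,"pics/a1.png"); z(s,270,270,370,370,6,"pics/a2.png")
z(t,120,150,260,260,5.5,"pics/a3.png"); z(s,140,110,300,230,5,"pics/a4.png")
```

```text
(no output)
```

View pics/a1.png

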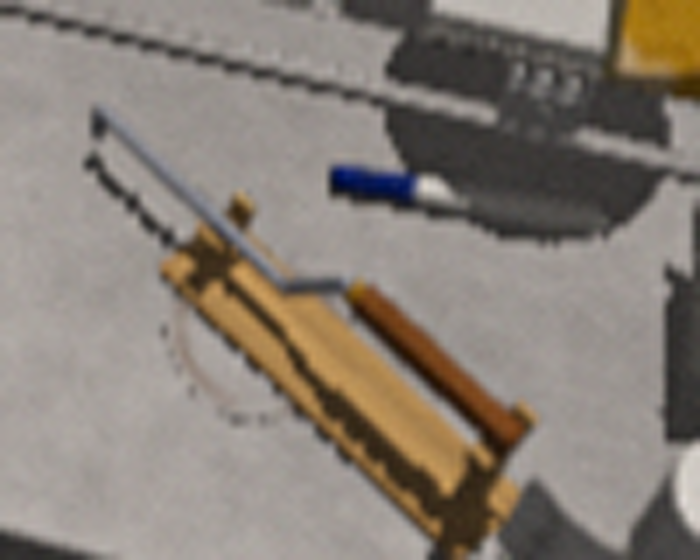

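View pics/a2.png

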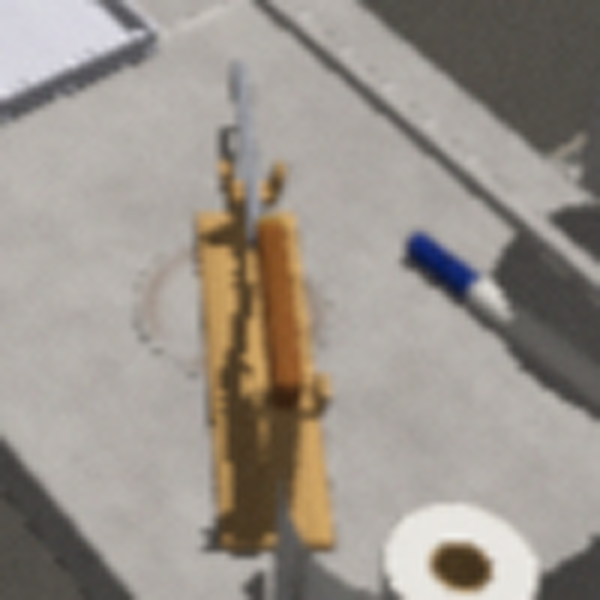

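View pics/a3.png

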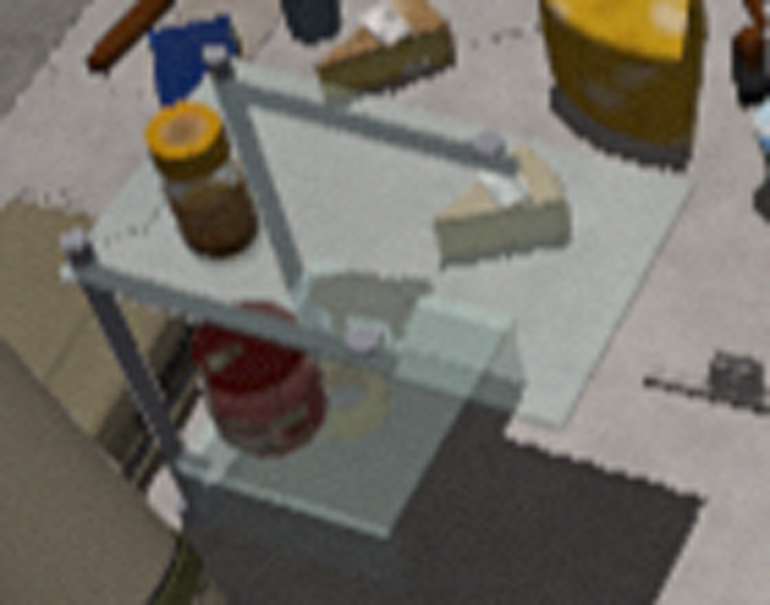

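View pics/a4.png

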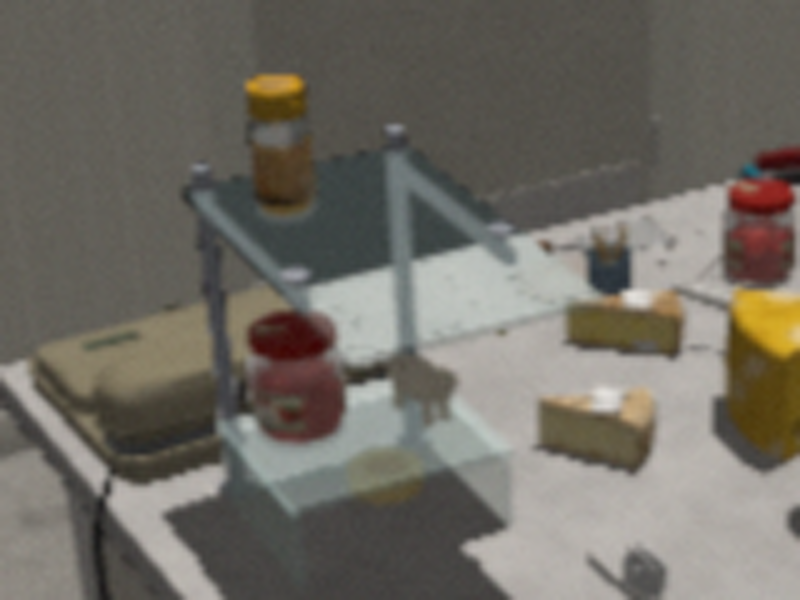

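```bash
cat > h.py <<'E'
import numpy as np,cv2
from plant import camera_params
P={n:camera_params(n) for n in("scene","top")}
def ray(n,u,v):
    p=P[n];K=np.array([[p['fx'],0,p['cx']],[0,p['fy'],p['cy']],[0,0,1]])
    x=cv2.undistortPoints(np.array([[[u,v]]],float),K,p['D'])[0,0]
    d=p['T'][:3,:3]@np.array([x[0],x[1],1]);return p['T'][:3,3],d/np.linalg.norm(d)
def onz(n,u,v,z):
    o,d=ray(n,u,v);return o+d*(z-o[2])/d[2]
def tri(a,b):
    A=np.zeros((3,3));B=np.zeros(3);L=[]
    for n,q in(("top",a),("scene",b)):
        o,d=ray(n,*q);M=np.eye(3)-np.outer(d,d);A+=M;B+=M@o;L.append((o,d))
    x=np.linalg.solve(A,B);return x,[np.linalg.norm(np.cross(x-o,d)) for o,d in L]
def proj(n,X):
    p=P[n];K=np.array([[p['fx'],0,p['cx']],[0,p['fy'],p['cy']],[0,0,1]])
    R=p['T'][:3,:3].T;t=-R@p['T'][:3,3]
    return cv2.projectPoints(np.array(X,float).reshape(-1,1,3),cv2.Rodrigues(R)[0],t,K,p['D'])[0].reshape(-1,2)
E
python3 - <<'E'
from h import *
np.set_printoptions(precision=4,suppress=True)
a=lambda u,v:(120+u/5.5-.4,150+v/5.5-.4); b=lambda u,v:(140+u/5-.4,110+v/5-.4)
print("bolts")
for p,q in [((75,245),(200,172)),((215,55),(395,132)),((490,145),(500,232)),((365,335),(295,275))]: print(tri(a(*p),b(*q)))
print("lower")
for p,q in [((180,462),(228,430)),((390,533),(298,513)),((520,325),(510,455))]: print(tri(a(*p),b(*q)))
print("roll",tri(a(358,398),b(385,475)))
A=lambda u,v:(325+u/7-.4,240+v/7-.4); B=lambda u,v:(270+u/6-.4,270+v/6-.4)
print("rod handle ends, hook bend")
for p,q in [((358,292),(272,222)),((512,437),(286,385)),((98,112),(237,70))]: print(tri(A(*p),B(*q)))
E
```

```text
bolts
(array([0.4239, 0.4443, 0.2811]), [np.float64(0.001857616799298196), np.float64(0.0018576167992984)])
(array([0.5859, 0.4382, 0.2818]), [np.float64(0.001770304946579343), np.float64(0.0017703049465792652)])
(array([0.574 , 0.2489, 0.2699]), [np.float64(0.0011811251584704478), np.float64(0.001181125158470308)])
(array([0.4165, 0.2581, 0.2718]), [np.float64(0.00032912508029546845), np.float64(0.00032912508029555015)])
lower
(array([0.4212, 0.4404, 0.0597]), [np.float64(0.001573223657242547), np.float64(0.0015732236572426515)])
(array([0.4082, 0.2801, 0.0671]), [np.float64(0.0027037701986830803), np.float64(0.002703770198683209)])
(array([0.5837, 0.2635, 0.0719]), [np.float64(0.0012186754869604893), np.float64(0.001218675486960233)])
roll (array([0.5253, 0.3696, 0.0201]), [np.float64(0.0004727877421540104), np.float64(0.00047278774215412837)])
rod handle ends, hook bend
(array([ 0.4489, -0.3654,  0.0894]), [np.float64(0.0027855583160681856), np.float64(0.002785558316068109)])
(array([ 0.396 , -0.4426,  0.0891]), [np.float64(0.0018661051327675377), np.float64(0.001866105132767496)])
(array([ 0.5403, -0.2284,  0.0363]), [np.float64(0.001428063888574034), np.float64(0.0014280638885741457)])
```

The two views agree to about 2 mm. The roll lies about 0.10 m behind the mouth, and the mouth faces world -y. Next I'll refine the handle with a colour mask, and measure the tray, the screen and the stand's yaw.

Run:
```python
from h import *
np.set_printoptions(precision=4,suppress=True)
t=cv2.imread("pics/top0.png");s=cv2.imread("pics/scene0.png")
for n,im,(x0,y0,x1,y1) in(("top",t,(368,275,405,310)),("scene",s,(308,300,325,345))):
    hsv=cv2.cvtColor(im,cv2.COLOR_BGR2HSV)[y0:y1,x0:x1]
    m=((hsv[...,0]<14)&(hsv[...,1]>130)&(hsv[...,2]>60)).astype(np.uint8)
    k,l,st,c=cv2.connectedComponentsWithStats(m);i=1+np.argmax(st[1:,4]);ys,xs=np.where(l==i)
    pts=np.c_[xs+x0,ys+y0].astype(float);ce=pts.mean(0);w=np.linalg.svd(pts-ce)[2][0];pr=(pts-ce)@w
    e=[ce+w*pr.min(),ce+w*pr.max()];print(n,len(xs),ce,e,[onz(n,*q,.089) for q in e],"cen",onz(n,*ce,.089))
    W=[onz(n,*q,.089) for q in e];d=W[1]-W[0];print(np.degrees(np.arctan2(d[1],d[0])),np.linalg.norm(d))
def z(im,x0,y0,x1,y1,k,n): cv2.imwrite(n,cv2.resize(im[y0:y1,x0:x1],None,fx=k,fy=k,interpolation=cv2.INTER_CUBIC))
z(t,230,200,360,300,6,"pics/b1.png");z(s,220,235,320,310,7,"pics/b2.png")
# roll ellipse mask
for n,im,(x0,y0,x1,y1) in(("top",t,(172,208,200,236)),("scene",s,(203,193,230,217))):
    hsv=cv2.cvtColor(im,cv2.COLOR_BGR2HSV)[y0:y1,x0:x1].astype(int)
    m=((hsv[...,0]>18)&(hsv[...,0]<36)&(hsv[...,1]>45)).astype(np.uint8);ys,xs=np.where(m)
    c=max(cv2.findContours(m,0,2)[0],key=cv2.contourArea);E=cv2.fitEllipse(c);q=(E[0][0]+x0,E[0][1]+y0)
    print("roll",n,m.sum(),q,E[1],onz(n,*q,.012))
```

```text
top 75 [388.04 292.48] [array([376.8077, 282.124 ]), array([398.2102, 301.8567])] [array([ 0.4441, -0.3688,  0.089 ]), array([ 0.395 , -0.4436,  0.089 ])] cen [ 0.4179 -0.4087  0.089 ]
-123.24394517793581 0.08948770148645036
scene 41 [316.7073 328.    ] [array([315.9941, 320.8024]), array([317.4068, 335.0588])] [array([ 0.4229, -0.4062,  0.089 ]), array([ 0.396 , -0.4456,  0.089 ])] cen [ 0.409  -0.4265  0.089 ]
-124.33701298890809 0.04762738639603301
roll top 30 (179.83663749694824, 217.96592712402344) (2.059058666229248, 7.692693710327148) [0.5417 0.4    0.012 ]
roll scene 56 (218.0809326171875, 208.03514957427979) (4.590317249298096, 13.796335220336914) [0.5242 0.3543 0.012 ]
```

View pics/b1.png

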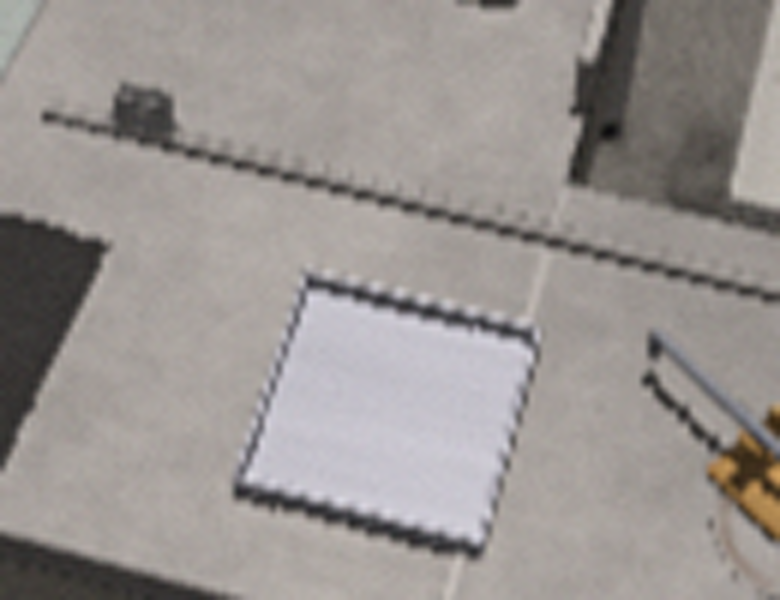

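View pics/b2.png

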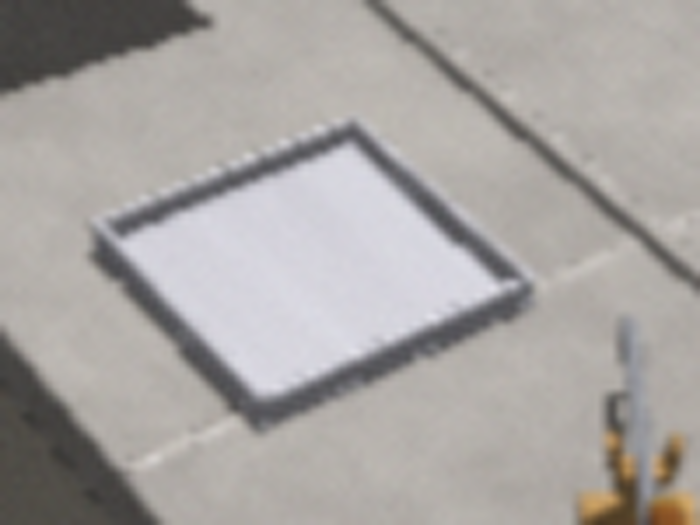

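Run:
```python
from h import *
np.set_printoptions(precision=4,suppress=True)
C=lambda u,v:(230+u/6-.4,200+v/6-.4)
Q=[onz("top",*C(*q),.018) for q in((308,275),(537,330),(480,545),(238,488))];print("tray",Q,np.mean(Q,0),[np.linalg.norm(Q[i]-Q[i-1]) for i in range(4)])
a=lambda u,v:(120+u/5.5-.4,150+v/5.5-.4); b=lambda u,v:(140+u/5-.4,110+v/5-.4)
print("shelf front, top",[onz("top",*a(*q),.264) for q in((690,180),(560,425))])
print("shelf front, scene",[onz("scene",*b(*q),.264) for q in((600,290),(400,360),(545,235))])
print("portion",onz("top",*a(505,255),0.0))
print("shelf lower front edge top",[onz("top",*a(*q),.073) for q in((180,460),(390,533),(520,325))])
print([onz("scene",*b(*q),.073) for q in((225,428),(298,513),(510,453))])
print([onz("scene",*b(*q),.0) for q in((300,585),(512,525))])
```

```text
tray [array([ 0.5312, -0.0157,  0.018 ]), array([ 0.5337, -0.1594,  0.018 ]), array([ 0.3868, -0.1619,  0.018 ]), array([ 0.3811, -0.0193,  0.018 ])] [ 0.4582 -0.0891  0.018 ] [np.float64(0.15007981175297702), np.float64(0.1437763467010567), np.float64(0.14688837360158274), np.float64(0.14270722712248185)]
shelf front, top [array([0.5856, 0.1242, 0.264 ]), array([0.3949, 0.1311, 0.264 ])]
shelf front, scene [array([0.5921, 0.1385, 0.264 ]), array([0.4259, 0.1186, 0.264 ]), array([0.6074, 0.2395, 0.264 ])]
portion [0.6884 0.3312 0.    ]
shelf lower front edge top [array([0.4139, 0.4332, 0.073 ]), array([0.4021, 0.2772, 0.073 ]), array([0.5816, 0.2629, 0.073 ])]
[array([0.414, 0.423, 0.073]), array([0.4077, 0.2726, 0.073 ]), array([0.586 , 0.2654, 0.073 ])]
[array([0.4093, 0.2866, 0.    ]), array([0.5904, 0.2743, 0.    ])]
```

```bash
cat >> h.py <<'E'
from scipy.spatial.transform import Rotation as Ro
from plant import get_obs,grip_depth
def ori(psi,lean):
    p,l=np.radians([psi,lean]);z=np.array([np.sin(l)*np.cos(p),np.sin(l)*np.sin(p),-np.cos(l)]);x=np.array([np.sin(p),-np.cos(p),0])
    return Ro.from_matrix(np.c_[x,np.cross(z,x),z])
def plan(wps,mm=45,rad=.15,g=85,start=None):
    """wps: (tcp pos, Ro). prints rows"""
    o=get_obs();p,R=(o['tool_pos'],Ro.from_rotvec(o['ee_rot'])) if start is None else start
    rows=[]
    for P1,R1 in wps:
        dp=np.linalg.norm(P1-p);dr=(R.inv()*R1).magnitude()
        n=max(1,int(np.ceil(max(dp*1000/mm,dr/rad))));p0,R0=p,R
        dv=(R0.inv()*R1).as_rotvec()
        for i in range(1,n+1):
            pt=p0+(P1-p0)*i/n;Rt=R0*Ro.from_rotvec(dv*i/n)
            sh=np.round(R.inv().apply(pt-p)*1000,1 if mm<20 else 0);tu=np.round((R.inv()*Rt).as_rotvec(),3 if rad<.1 else 2)
            rows.append([*[float(v) for v in sh],*[float(v) for v in tu],g])
            p=p+R.apply(sh/1000);R=R*Ro.from_rotvec(tu)
    print(len(rows));print(str(rows).replace('.0,',',').replace('-0,','0,'))
    return p,R
def st():
    o=get_obs();R=Ro.from_rotvec(o['ee_rot']).as_matrix();z=R[:,2]
    print("t",round(o['time_s'],2),"tcp",o['tool_pos'].round(4),"grasp",(o['tool_pos']-grip_depth*z).round(4),"z",z.round(3),"x",R[:,0].round(3),"w",round(o['width'],4));print("j",o['joints'].round(2),"F",o['ft_force'].round(1))
def polar(r,az,z): a=np.radians(az);return np.array([r*np.cos(a),r*np.sin(a),z])
E
python3 - <<'E'
from h import *
o=get_obs();R=Ro.from_rotvec(o['ee_rot'])
w=[(polar(.70,68,.47),R)]
for az,ps in((50,140),(30,120),(10,100),(-10,80),(-25,65)): w.append((polar(.6,az,.47),ori(ps,0)))
plan(w,mm=58,rad=.18)
E
```

```text
24
[[-5, 0, -48, 0, 0, 0, 85], [-5, 0, -48, 0, 0, 0, 85], [-5, 0, -48, 0, 0, 0, 85], [-5, 0, -48, 0, 0, 0, 85], [-5, 0, -47, 0, 0, 0, 85], [-32, 46, 0, 0, 0, 0.08, 85], [-29, 49, 0, 0, 0, 0.08, 85], [-24, 51, 0, 0, 0, 0.08, 85], [-21, 53, 0, 0, 0, 0.07, 85], [-9, 51, 0, 0, 0, 0.09, 85], [-5, 52, 0, 0, 0, 0.09, 85], [0, 52, 0, 0, 0, 0.09, 85], [5, 52, 0, 0, 0, 0.08, 85], [-9, 51, 0, 0, 0, 0.09, 85], [-5, 52, 0, 0, 0, 0.09, 85], [1, 52, 0, 0, 0, 0.08, 85], [4, 52, 0, 0, 0, 0.09, 85], [-9, 51, 0, 0, 0, 0.09, 85], [-5, 52, 0, 0, 0, 0.09, 85], [0, 52, 0, 0, 0, 0.08, 85], [5, 52, 0, 0, 0, 0.09, 85], [-7, 52, 0, 0, 0, 0.09, 85], [-2, 52, 0, 0, 0, 0.09, 85], [2, 52, 1, 0, 0, 0.08, 85]]
```

Emit:
{"method": "arm_command", "body": {
  "increments": [
    [-5, 0, -48, 0, 0, 0, 85],
    [-5, 0, -48, 0, 0, 0, 85],
    [-5, 0, -48, 0, 0, 0, 85],
    [-5, 0, -48, 0, 0, 0, 85],
    [-5, 0, -47, 0, 0, 0, 85],
    [-32, 46, 0, 0, 0, 0.08, 85],
    [-29, 49, 0, 0, 0, 0.08, 85],
    [-24, 51, 0, 0, 0, 0.08, 85],
    [-21, 53, 0, 0, 0, 0.07, 85],
    [-9, 51, 0, 0, 0, 0.09, 85],
    [-5, 52, 0, 0, 0, 0.09, 85],
    [0, 52, 0, 0, 0, 0.09, 85],
    [5, 52, 0, 0, 0, 0.08, 85],
    [-9, 51, 0, 0, 0, 0.09, 85],
    [-5, 52, 0, 0, 0, 0.09, 85]
  ]
}}

```text
time_s: 1.98
tool_pos: [0.5556, 0.1879, 0.4727]
ee_rot: [3.09, 0.513, -0.014]
ft_force: [0.5, 0.2, 0.5]
width: 0.0852
```

Run:
```python
from h import *
st()
psi=56.1;G=np.array([.4314,-.3905,.085]);R=ori(psi,40);z=R.as_matrix()[:,2]
plan([(polar(.6,-10,.42),ori(80,0)),(polar(.62,-28,.36),ori(65,20)),(G+z*(.0187-.12),R)],mm=50,rad=.17)
```

```text
t 1.98 tcp [0.5556 0.1879 0.4727] grasp [0.5557 0.1881 0.4914] z [-0.007 -0.011 -1.   ] x [ 0.946  0.323 -0.01 ] w 0.0852
j [-0.7   0.25  0.36  1.59 -0.08  1.32  0.  ] F [0.5 0.2 0.5]
17
[[-10, 48, 9, 0, 0, 0.08, 85], [-6, 48, 10, 0, 0, 0.09, 85], [-2, 49, 9, 0.01, 0, 0.08, 85], [2, 49, 9, 0, 0.01, 0.09, 85], [7, 49, 8, 0, 0, 0.08, 85], [10, 48, 9, 0, 0, 0.08, 85], [-2, 38, 12, 0.07, 0.01, 0.05, 85], [-1, 39, 9, 0.07, 0.01, 0.06, 85], [2, 40, 7, 0.07, 0.01, 0.05, 85], [4, 40, 4, 0.07, 0.01, 0.05, 85], [6, 40, 1, 0.07, 0, 0.05, 85], [-12, 43, 19, 0.06, 0.01, 0.02, 85], [-12, 45, 17, 0.06, 0.02, 0.03, 85], [-10, 45, 13, 0.05, 0.01, 0.02, 85], [-10, 47, 11, 0.06, 0.02, 0.02, 85], [-9, 47, 8, 0.06, 0.01, 0.02, 85], [-8, 48, 5, 0.05, 0.01, 0.03, 85]]
```

Emit:
{"method": "arm_command", "body": {
  "increments": [
    [-10, 48, 9, 0, 0, 0.08, 85],
    [-6, 48, 10, 0, 0, 0.09, 85],
    [-2, 49, 9, 0.01, 0, 0.08, 85],
    [2, 49, 9, 0, 0.01, 0.09, 85],
    [7, 49, 8, 0, 0, 0.08, 85],
    [10, 48, 9, 0, 0, 0.08, 85],
    [-2, 38, 12, 0.07, 0.01, 0.05, 85],
    [-1, 39, 9, 0.07, 0.01, 0.06, 85],
    [2, 40, 7, 0.07, 0.01, 0.05, 85],
    [4, 40, 4, 0.07, 0.01, 0.05, 85],
    [6, 40, 1, 0.07, 0, 0.05, 85],
    [-12, 43, 19, 0.06, 0.01, 0.02, 85],
    [-12, 45, 17, 0.06, 0.02, 0.03, 85],
    [-10, 45, 13, 0.05, 0.01, 0.02, 85],
    [-10, 47, 11, 0.06, 0.02, 0.02, 85],
    [-9, 47, 8, 0.06, 0.01, 0.02, 85],
    [-8, 48, 5, 0.05, 0.01, 0.03, 85]
  ]
}}

```text
time_s: 4.1
tool_pos: [0.3831, -0.458, 0.1474]
ee_rot: [-2.329, 0.748, -0.274]
ft_force: [1.0, -0.4, 0.3]
width: 0.0846
```

Run:
```python
from h import *
from plant import grab_frame
st()
for n in("scene","top"): cv2.imwrite(f"pics/{n}1.png",grab_frame(n)[:,:,::-1])
psi=56.1;G=np.array([.4314,-.3905,.085]);R=ori(psi,40);z=R.as_matrix()[:,2]
plan([(G+z*(.0187-.12),R)],mm=30,rad=.1)
plan([(G+z*.0187,R)],mm=25,rad=.1,start=(G+z*(.0187-.12),R))
t=cv2.imread("pics/top1.png");s=cv2.imread("pics/scene1.png")
cv2.imwrite("pics/c1.png",np.hstack([cv2.resize(t[180:340,280:440],None,fx=2.5,fy=2.5),cv2.resize(s[220:380,240:400],None,fx=2.5,fy=2.5)]))
```

```text
t 4.1 tcp [ 0.3831 -0.458   0.1474] grasp [ 0.376  -0.468   0.1615] z [ 0.378  0.535 -0.756] x [ 0.814 -0.581 -0.004] w 0.0846
j [ 0.84  0.78  0.42  1.83 -0.92  1.28  1.2 ] F [ 1.  -0.4  0.3]
1
[[4, -29, 0, -0.01, -0.01, -0.03, 85]]
5
[[0, 0, 24, 0, 0, 0, 85], [0, 0, 24, 0, 0, 0, 85], [0, 0, 24, 0, 0, 0, 85], [0, 0, 24, 0, 0, 0, 85], [0, 0, 24, 0, 0, 0, 85]]
```

View pics/c1.png

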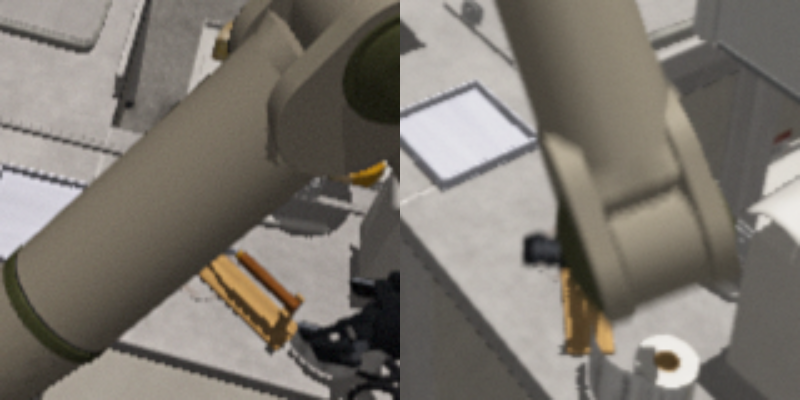

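The fingers sit behind the handle's butt end, tilted, about 20 mm off the planned point. I'll correct that and then advance.

Emit:
{"method": "arm_command", "body": {
  "increments": [
    [4, -29, 0, -0.01, -0.01, -0.03, 85],
    [0, 0, 0, 0, 0, 0, 85]
  ]
}}

```text
time_s: 4.45
tool_pos: [0.396, -0.4433, 0.1632]
ee_rot: [-2.349, 0.721, -0.264]
ft_force: [0.4, -0.1, 0.2]
width: 0.0846
```

Run:
```python
from h import *
st()
psi=56.1;G=np.array([.4314,-.3905,.085]);R=ori(psi,40);z=R.as_matrix()[:,2]
plan([(G+z*(.0187-.05),R),(G+z*.0187,R)],mm=19,rad=.09)
```

```text
t 4.45 tcp [ 0.396  -0.4433  0.1632] grasp [ 0.3892 -0.4533  0.1774] z [ 0.362  0.535 -0.763] x [ 0.828 -0.561  0.   ] w 0.0846
j [ 0.8   0.75  0.43  1.84 -0.9   1.27  1.17] F [ 0.4 -0.1  0.2]
7
[[-0.1, 0.5, 17.4, -0.001, -0.001, -0.001, 85], [0, 0.4, 17.3, -0.001, 0, -0.001, 85], [-0.1, 0.4, 17.4, -0.001, -0.001, 0, 85], [0, 0.4, 17.3, -0.001, -0.001, -0.001, 85], [0, 0, 16.7, 0, 0, 0, 85], [0, 0, 16.6, 0, 0, 0, 85], [0, 0, 16.7, 0, 0, 0, 85]]
```

Emit:
{"method": "arm_command", "body": {
  "increments": [
    [0, 0.5, 17, 0, 0, 0, 85],
    [0, 0.5, 17, 0, 0, 0, 85],
    [0, 0.5, 17, 0, 0, 0, 85],
    [0, 0.5, 17, 0, 0, 0, 85],
    [0, 0, 17, 0, 0, 0, 85],
    [0, 0, 17, 0, 0, 0, 85],
    [0, 0, 17, 0, 0, 0, 85],
    [0, 0, 0, 0, 0, 0, 85]
  ]
}}

```text
time_s: 5.45
tool_pos: [0.4431, -0.3731, 0.0648]
ee_rot: [-2.35, 0.715, -0.262]
ft_force: [0.3, -0.8, 0.0]
width: 0.0851
```

Run:
```python
from h import *
from plant import grab_frame
st()
for n in("scene","top"): cv2.imwrite(f"pics/{n}2.png",grab_frame(n)[:,:,::-1])
t=cv2.imread("pics/top2.png");s=cv2.imread("pics/scene2.png")
cv2.imwrite("pics/c2.png",np.hstack([cv2.resize(t[220:340,330:430],None,fx=4,fy=4),cv2.resize(s[260:380,260:360],None,fx=4,fy=4)]))
```

```text
t 5.45 tcp [ 0.4431 -0.3731  0.0648] grasp [ 0.4364 -0.3831  0.079 ] z [ 0.36   0.537 -0.763] x [ 0.831 -0.557 -0.   ] w 0.0851
j [ 0.79  0.84  0.24  1.96 -1.02  1.02  1.24] F [ 0.3 -0.8  0. ]
```

View pics/c2.png

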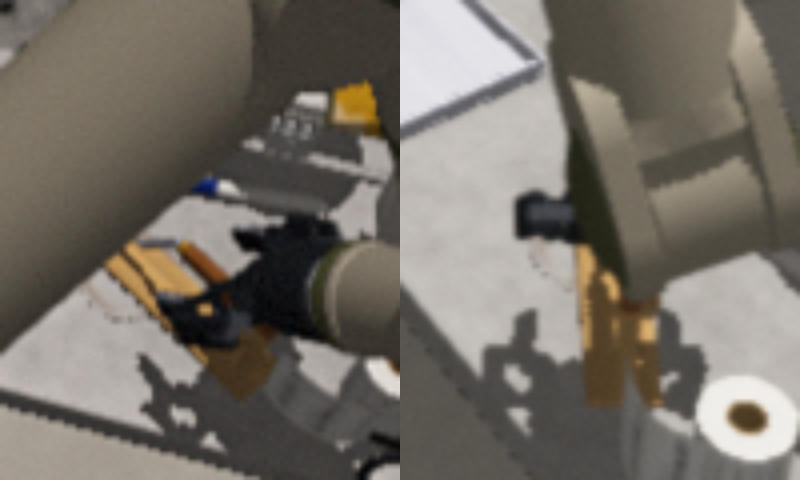

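The fingers straddle the handle in the top crop, at about (220,280), and are about 8 mm too deep. I'll back off and close.

Emit:
{"method": "arm_command", "body": {
  "increments": [
    [0, 0, -7, 0, 0, 0, 85],
    [0, 0, 0, 0, 0, 0, 85],
    [0, 0, 0, 0, 0, 0, 50],
    [0, 0, 0, 0, 0, 0, 25]
  ]
}}

```text
time_s: 6.05
tool_pos: [0.4396, -0.3805, 0.0725]
ee_rot: [-2.354, 0.718, -0.266]
ft_force: [0.9, 0.5, 0.7]
width: 0.0509
```

Run:
```python
from h import *
st()
```

```text
t 6.05 tcp [ 0.4396 -0.3805  0.0725] grasp [ 0.4329 -0.3905  0.0868] z [ 0.362  0.532 -0.765] x [ 0.829 -0.559  0.003] w 0.0509
j [ 0.8   0.83  0.25  1.95 -1.01  1.03  1.24] F [0.9 0.5 0.7]
```

Emit:
{"method": "arm_command", "body": {
  "increments": [
    [0, 0, 0, 0, 0, 0, 20],
    [0, 0, 0, 0, 0, 0, 8],
    [0, 0, 0, 0, 0, 0, 4],
    [0, 0, 0, 0, 0, 0, 4]
  ]
}}

```text
time_s: 6.55
tool_pos: [0.4397, -0.3804, 0.0725]
ee_rot: [-2.354, 0.718, -0.266]
ft_force: [-0.3, -0.2, -0.1]
width: 0.0132
```

Run:
```python
from h import *
st()
o=get_obs();np.save("grasp.npy",np.r_[o['tool_pos'],o['ee_rot']])
```

```text
t 6.55 tcp [ 0.4397 -0.3804  0.0725] grasp [ 0.4329 -0.3904  0.0868] z [ 0.362  0.532 -0.765] x [ 0.829 -0.559  0.003] w 0.0132
j [ 0.8   0.83  0.25  1.95 -1.01  1.03  1.24] F [-0.3 -0.2 -0.1]
```

Run:
```python
from h import *
g=np.load("grasp.npy");R=Ro.from_rotvec(g[3:])
plan([(g[:3]+[0,0,.03],R),(g[:3]+[0,0,.09],R)],mm=19.9,rad=.09,g=4)
```

```text
6
[[0, -9.7, -11.5, 0, 0, 0, 4], [0.1, -9.6, -11.5, 0, 0, 0, 4], [0, -9.7, -11.5, 0, 0, 0, 4], [0.1, -9.6, -11.4, 0, 0, 0, 4], [0, -9.7, -11.5, 0, 0, 0, 4], [0.1, -9.6, -11.5, 0, 0, 0, 4]]
```

Emit:
{"method": "arm_command", "body": {
  "increments": [
    [0, -9.5, -11.5, 0, 0, 0, 4],
    [0, -9.5, -11.5, 0, 0, 0, 4],
    [0, -9.5, -11.5, 0, 0, 0, 4],
    [0, -9.5, -11.5, 0, 0, 0, 4],
    [0, -9.5, -11.5, 0, 0, 0, 4],
    [0, -9.5, -11.5, 0, 0, 0, 4],
    [0, 0, 0, 0, 0, 0, 4]
  ]
}}

```text
time_s: 7.42
tool_pos: [0.439, -0.3812, 0.1697]
ee_rot: [-2.355, 0.717, -0.268]
ft_force: [0.3, 0.5, -0.8]
width: 0.013
```

Run:
```python
from h import *
from plant import grab_frame
st()
for n in("scene","top"): cv2.imwrite(f"pics/{n}3.png",grab_frame(n)[:,:,::-1])
t=cv2.imread("pics/top3.png");s=cv2.imread("pics/scene3.png")
cv2.imwrite("pics/c3.png",np.hstack([cv2.resize(t[220:340,330:430],None,fx=4,fy=4),cv2.resize(s[240:360,260:360],None,fx=4,fy=4)]))
```

```text
t 7.42 tcp [ 0.439  -0.3812  0.1697] grasp [ 0.4322 -0.3911  0.184 ] z [ 0.362  0.531 -0.766] x [ 0.829 -0.559  0.005] w 0.013
j [ 0.77  0.69  0.3   1.92 -0.92  1.15  1.09] F [ 0.3  0.5 -0.8]
```

View pics/c3.png

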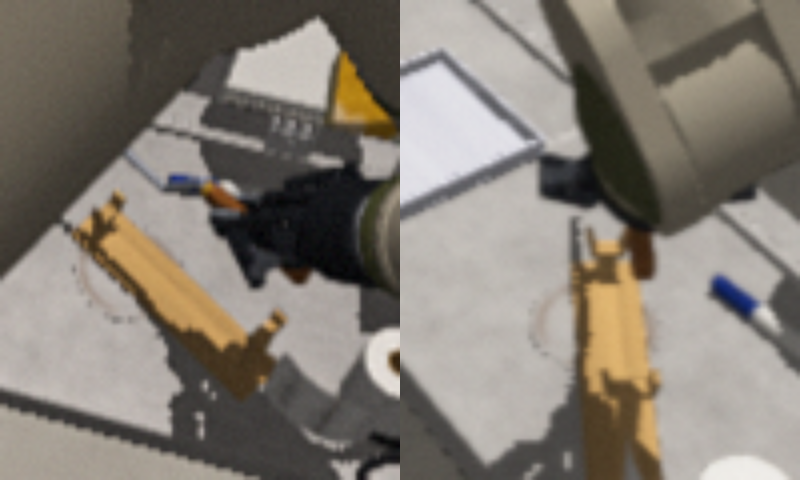

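```bash
cat >> h.py <<'E'
g0=np.load("grasp.npy");R0=Ro.from_rotvec(g0[3:])
_t=R0.inv().apply(np.array([.4297+.2*np.cos(np.radians(56.1)),-.393+.2*np.sin(np.radians(56.1)),.016])-g0[:3]);_t[0]=0
TIP=_t
def tcp_for_tip(tip,psi,lean=40): R=ori(psi,lean);return np.array(tip)-R.apply(TIP),R
def tipnow():
    o=get_obs();return o['tool_pos']+Ro.from_rotvec(o['ee_rot']).apply(TIP)
E
python3 - <<'E'
from h import *
print(TIP,np.degrees(np.arccos(-R0.as_matrix()[2,2])));print(tipnow())
L=np.degrees(np.arccos(-R0.as_matrix()[2,2]))
w=[tcp_for_tip((.54,-.05,.12),70,L),tcp_for_tip((.526,.12,.06),87,L)]
print(w[-1][0]);plan(w,mm=45,rad=.15,g=4)
E
```

```text
[ 0.         -0.10446152  0.16160909] 40.0611881022749
[ 0.54167445 -0.22830734  0.11185103]
[ 0.51637213 -0.06371077  0.11645674]
8
[[-14, -30, 23, 0, -0.04, -0.05, 4], [-12, -32, 23, 0, -0.04, -0.04, 4], [-9, -31, 24, 0, -0.04, -0.05, 4], [-7, -32, 24, 0, -0.04, -0.04, 4], [-4, -22, 38, 0, -0.05, -0.06, 4], [-2, -21, 38, 0, -0.05, -0.06, 4], [2, -22, 38, 0, -0.04, -0.05, 4], [5, -22, 37, 0, -0.05, -0.06, 4]]
```

Emit:
{"method": "arm_command", "body": {
  "increments": [
    [-14, -30, 23, 0, -0.04, -0.05, 4],
    [-12, -32, 23, 0, -0.04, -0.04, 4],
    [-9, -31, 24, 0, -0.04, -0.05, 4],
    [-7, -32, 24, 0, -0.04, -0.04, 4],
    [-4, -22, 38, 0, -0.05, -0.06, 4],
    [-2, -21, 38, 0, -0.05, -0.06, 4],
    [0, 0, 0, 0, 0, 0, 4]
  ]
}}

```text
time_s: 8.4
tool_pos: [0.4955, -0.136, 0.1406]
ee_rot: [-2.432, 0.229, -0.071]
ft_force: [0.0, -1.0, -0.7]
width: 0.0132
```

Run:
```python
from h import *
st();print(tipnow())
plan([tcp_for_tip((.526,.12,.06),87)],mm=30,rad=.12,g=4)
```

```text
t 8.4 tcp [ 0.4955 -0.136   0.1406] grasp [ 0.4934 -0.1479  0.1549] z [ 0.111  0.635 -0.765] x [ 0.983 -0.184 -0.01 ] w 0.0132
j [ 0.45  0.66  0.14  2.08 -0.92  0.98  1.14] F [ 0.  -1.  -0.7]
[0.5287657  0.04498638 0.08435261]
3
[[2, -14, 22, 0, -0.03, -0.04, 4], [4, -14, 22, 0, -0.02, -0.03, 4], [5, -14, 22, 0, -0.03, -0.04, 4]]
```

Emit:
{"method": "arm_command", "body": {
  "increments": [
    [2, -14, 22, 0, -0.03, -0.04, 4],
    [4, -14, 22, 0, -0.02, -0.03, 4],
    [5, -14, 22, 0, -0.03, -0.04, 4],
    [0, 0, 0, 0, 0, 0, 4]
  ]
}}

```text
time_s: 8.9
tool_pos: [0.5173, -0.0619, 0.1145]
ee_rot: [-2.441, 0.057, -0.019]
ft_force: [-0.4, -0.2, -1.1]
width: 0.0128
```

Run:
```python
from h import *
from plant import grab_frame
st();tp=tipnow();print(tp)
k=4
ims=[]
for n,(x0,y0) in(("scene",(170,130)),("top",(150,170))):
    f=cv2.cvtColor(grab_frame(n),cv2.COLOR_RGB2BGR);cv2.imwrite(f"pics/{n}4.png",f)
    print(n,(proj(n,[tp])[0]-[x0,y0])*k,(proj(n,[[.525,.370,.019]])[0]-[x0,y0])*k)
    ims.append(cv2.resize(f[y0:y0+130,x0:x0+100],None,fx=k,fy=k,interpolation=cv2.INTER_CUBIC))
cv2.imwrite("pics/c4.png",np.hstack(ims))
plan([tcp_for_tip((.526,.22,.035),87)],mm=19,rad=.09,g=4)
```

```text
t 8.9 tcp [ 0.5173 -0.0619  0.1145] grasp [ 0.5167 -0.0739  0.1288] z [ 0.029  0.644 -0.765] x [ 0.999 -0.046 -0.002] w 0.0128
j [ 0.35  0.7   0.07  2.08 -0.94  0.91  1.16] F [-0.4 -0.2 -1.1]
[0.52568345 0.12192151 0.05817273]
scene [307.91042428 378.97507265] [185.59573043 299.4812596 ]
top [377.77156821 246.25397351] [138.59561614 208.21414358]
6
[[-0.9, -10.4, 13.7, 0, 0, 0, 4], [-0.9, -10.4, 13.7, 0, 0.001, 0, 4], [-0.9, -10.3, 13.8, 0, 0, 0, 4], [-1, -10.4, 13.7, 0, 0.001, 0.001, 4], [-0.9, -10.4, 13.7, 0, 0, 0, 4], [-1, -10.3, 13.7, 0, 0.001, 0, 4]]
```

View pics/c4.png

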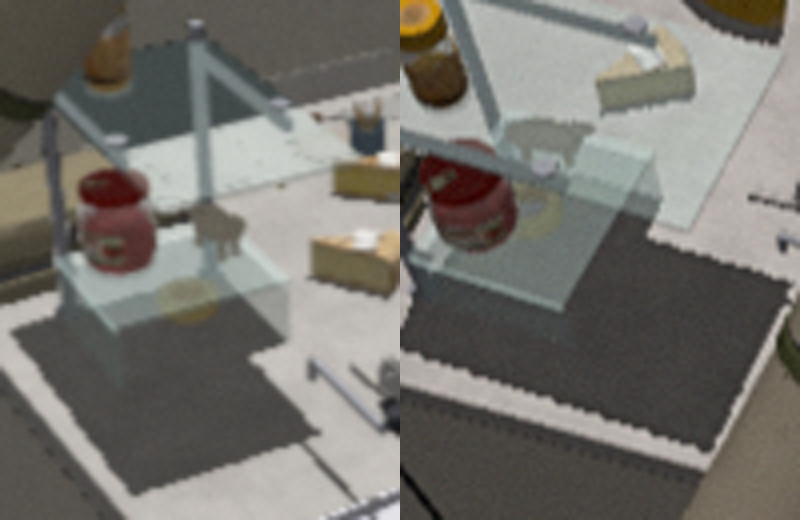

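Run:
```python
from h import *
print(tri((150+382/4-.4,170+248/4-.4),(170+313/4-.4,130+378/4-.4)))
```

```text
(array([0.52601233, 0.11857462, 0.06153343]), [np.float64(0.0015949437819039699), np.float64(0.0015949437819041499)])
```

Emit:
{"method": "arm_command", "body": {
  "increments": [
    [-1, -10.5, 14, 0, 0, 0, 4],
    [-1, -10.5, 14, 0, 0, 0, 4],
    [-1, -10.5, 14, 0, 0, 0, 4],
    [-1, -10.5, 14, 0, 0, 0, 4],
    [-1, -10.5, 14, 0, 0, 0, 4],
    [0, 0, 0, 0, 0, 0, 4]
  ]
}}

```text
time_s: 9.75
tool_pos: [0.5145, 0.0266, 0.0942]
ee_rot: [-2.443, 0.064, -0.02]
ft_force: [-0.2, -0.0, -1.1]
width: 0.0129
```

Run:
```python
from h import *
from plant import grab_frame
st();tp=tipnow();print(tp)
k=6
ims=[]
for n,(x0,y0) in(("scene",(185,160)),("top",(160,190))):
    f=cv2.cvtColor(grab_frame(n),cv2.COLOR_RGB2BGR);cv2.imwrite(f"pics/{n}5.png",f)
    print(n,(proj(n,[tp])[0]-[x0,y0]+.4)*k)
    ims.append(cv2.resize(f[y0:y0+65,x0:x0+65],None,fx=k,fy=k,interpolation=cv2.INTER_CUBIC))
cv2.imwrite("pics/c5.png",np.hstack(ims))
```

```text
t 9.75 tcp [0.5145 0.0266 0.0942] grasp [0.514  0.0147 0.1085] z [ 0.031  0.642 -0.766] x [ 0.999 -0.052 -0.002] w 0.0129
j [ 0.35  0.72 -0.16  2.17 -1.03  0.69  1.12] F [-0.2 -0.  -1.1]
[0.52389577 0.21028431 0.03743377]
scene [302.02046005 354.74971207]
top [377.43621471 238.94782132]
```

View pics/c5.png

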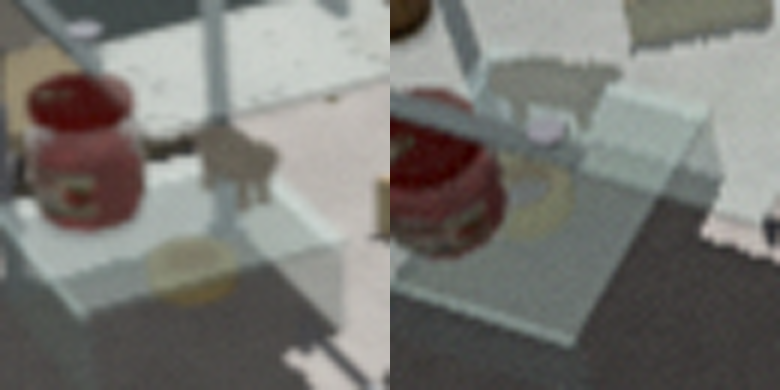

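Run:
```python
from h import *
print(tri((160+147/6-.4,190+195/6-.4),(185+192/6-.4,160+270/6-.4)), onz("top",160+147/6-.4,190+195/6-.4,.017),onz("scene",185+192/6-.4,160+270/6-.4,.012))
s=plan([tcp_for_tip((.524,.225,.027),87),tcp_for_tip((.525,.30,.027),87)],mm=18,rad=.09,g=4)
```

```text
(array([0.52620046, 0.37269058, 0.0177921 ]), [np.float64(0.0011174619617852451), np.float64(0.0011174619617850738)]) [0.52537987 0.37294183 0.017     ] [0.53172333 0.38237176 0.012     ]
7
[[-0.8, -3, 9.3, 0.001, 0, -0.001, 4], [-0.9, -2.9, 9.3, 0.001, 0.001, -0.001, 4], [-0.6, -11.5, 9.6, 0, 0, 0, 4], [-0.6, -11.5, 9.7, 0, 0, 0, 4], [-0.5, -11.5, 9.6, 0, 0, 0, 4], [-0.6, -11.5, 9.6, 0, 0, 0, 4], [-0.6, -11.5, 9.6, 0, 0, 0, 4]]
```

Emit:
{"method": "arm_command", "body": {
  "increments": [
    [-1, -3, 9, 0, 0, 0, 4],
    [-1, -3, 9, 0, 0, 0, 4],
    [0, 0, 0, 0, 0, 0, 4]
  ]
}}

```text
time_s: 10.22
tool_pos: [0.5148, 0.0386, 0.0838]
ee_rot: [-2.448, 0.07, -0.024]
ft_force: [-0.0, 0.8, -1.5]
width: 0.0133
```

Run:
```python
from h import *
st();print(tipnow())
s=plan([tcp_for_tip((.525,.30,.027),87)],mm=18,rad=.09,g=4)
```

```text
t 10.22 tcp [0.5148 0.0386 0.0838] grasp [0.5141 0.0267 0.0982] z [ 0.036  0.638 -0.769] x [ 0.998 -0.057 -0.001] w 0.0133
j [ 0.39  0.74 -0.25  2.18 -1.03  0.62  1.1 ] F [-0.   0.8 -1.5]
[0.525185   0.22196637 0.02625302]
5
[[-0.8, -11.9, 9.9, 0.001, 0, -0.001, 4], [-0.7, -11.9, 10, 0.001, -0.001, -0.001, 4], [-0.8, -11.9, 10, 0.001, 0, 0, 4], [-0.7, -11.9, 10, 0.001, -0.001, -0.001, 4], [-0.7, -11.9, 9.9, 0.001, 0, -0.001, 4]]
```

Emit:
{"method": "arm_command", "body": {
  "increments": [
    [-1, -12, 10, 0, 0, 0, 4],
    [-1, -12, 10, 0, 0, 0, 4],
    [0, -12, 10, 0, 0, 0, 4],
    [0, 0, 0, 0, 0, 0, 4]
  ]
}}

```text
time_s: 10.72
tool_pos: [0.5168, 0.0825, 0.0836]
ee_rot: [-2.451, 0.075, -0.028]
ft_force: [-0.4, -0.7, -1.1]
width: 0.0129
```

Run:
```python
from h import *
st();print(tipnow())
s=plan([tcp_for_tip((.525,.30,.027),87)],mm=18,rad=.09,g=4)
```

```text
t 10.72 tcp [0.5168 0.0825 0.0836] grasp [0.5161 0.0707 0.0981] z [ 0.039  0.635 -0.772] x [ 0.998 -0.061  0.   ] w 0.0129
j [ 0.41  0.75 -0.41  2.2  -1.03  0.49  1.02] F [-0.4 -0.7 -1.1]
[0.52811915 0.2655885  0.02537147]
2
[[-1.8, -13, 10.7, 0.004, -0.003, -0.003, 4], [-1.7, -13, 10.7, 0.005, -0.003, -0.004, 4]]
```

Emit:
{"method": "arm_command", "body": {
  "increments": [
    [-2, -13, 10.5, 0.004, -0.003, -0.004, 4],
    [-2, -13, 10.5, 0.004, -0.003, -0.004, 4],
    [0, 0, 0, 0, 0, 0, 4]
  ]
}}

```text
time_s: 11.1
tool_pos: [0.5159, 0.1126, 0.0834]
ee_rot: [-2.447, 0.067, -0.026]
ft_force: [-0.1, 0.1, -1.6]
width: 0.0131
```

Run:
```python
from h import *
st();print(tipnow())
s=plan([tcp_for_tip((.525,.334,.028),87)],mm=18,rad=.09,g=4)
```

```text
t 11.1 tcp [0.5159 0.1126 0.0834] grasp [0.5152 0.1007 0.0977] z [ 0.036  0.639 -0.769] x [ 0.998 -0.055  0.002] w 0.0131
j [ 0.42  0.77 -0.5   2.21 -1.03  0.41  0.98] F [-0.1  0.1 -1.6]
[0.52610431 0.29597665 0.02593985]
3
[[-0.9, -9.9, 7.7, 0.001, -0.001, 0, 4], [-0.8, -9.9, 7.7, 0.002, -0.001, -0.001, 4], [-0.9, -10, 7.7, 0.001, -0.001, 0, 4]]
```

Emit:
{"method": "arm_command", "body": {
  "increments": [
    [-1, -11, 7.5, 0.001, -0.001, 0, 4],
    [-1, -11, 7.5, 0.001, -0.001, 0, 4],
    [-1, -11, 7.5, 0.001, -0.001, 0, 4],
    [0, 0, 0, 0, 0, 0, 4]
  ]
}}

```text
time_s: 11.6
tool_pos: [0.5157, 0.1532, 0.0872]
ee_rot: [-2.445, 0.067, -0.024]
ft_force: [-0.2, 0.3, -0.3]
width: 0.0128
```

Run:
```python
from h import *
from plant import grab_frame
st();tp=tipnow();print(tp)
k=6
ims=[]
for n,(x0,y0) in(("scene",(185,160)),("top",(160,190))):
    f=cv2.cvtColor(grab_frame(n),cv2.COLOR_RGB2BGR);cv2.imwrite(f"pics/{n}6.png",f)
    print(n,(proj(n,[tp])[0]-[x0,y0]+.4)*k)
    ims.append(cv2.resize(f[y0:y0+65,x0:x0+65],None,fx=k,fy=k,interpolation=cv2.INTER_CUBIC))
cv2.imwrite("pics/c6.png",np.hstack(ims))
s=plan([tcp_for_tip((.526,.372,.029),87)],mm=18,rad=.09,g=4)
```

```text
t 11.6 tcp [0.5157 0.1532 0.0872] grasp [0.515  0.1412 0.1016] z [ 0.035  0.64  -0.768] x [ 0.998 -0.055 -0.001] w 0.0128
j [ 0.41  0.78 -0.61  2.22 -1.03  0.33  0.91] F [-0.2  0.3 -0.3]
[0.52571584 0.336673   0.03009994]
scene [213.30396995 278.34613852]
top [195.09651346 195.96118512]
3
[[-0.5, -9.1, 8.1, 0.001, -0.001, -0.001, 4], [-0.6, -9.1, 8, 0.001, 0, -0.001, 4], [-0.5, -9, 8.1, 0.002, -0.001, -0.001, 4]]
```

View pics/c6.png

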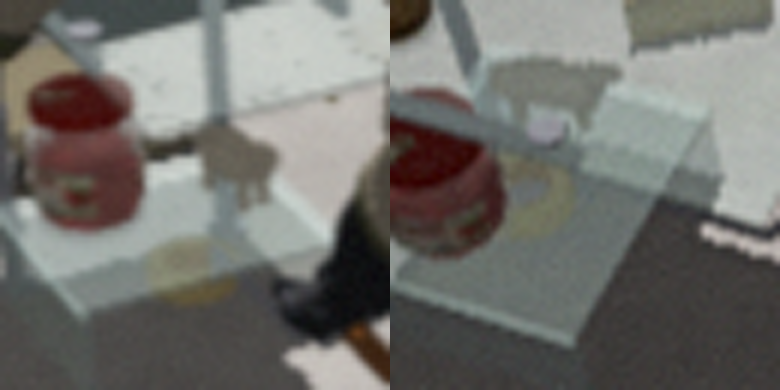

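View pics/scene6.png

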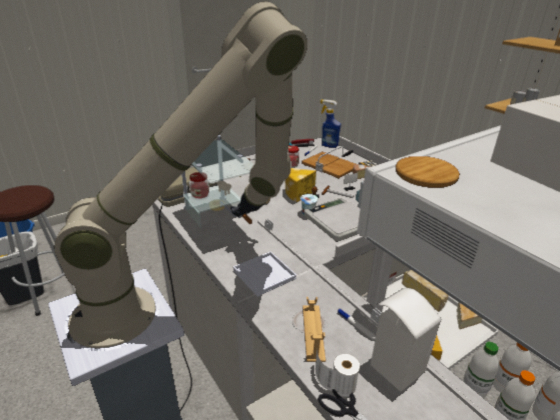

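Emit:
{"method": "arm_command", "body": {
  "increments": [
    [-0.5, -9.5, 7.5, 0.001, 0, -0.001, 4],
    [-0.5, -9.5, 7.5, 0.001, 0, -0.001, 4],
    [-0.5, -9, 7.5, 0.001, 0, -0.001, 4],
    [0, 0, 0, 0, 0, 0, 4]
  ]
}}

```text
time_s: 12.2
tool_pos: [0.5165, 0.1902, 0.0874]
ee_rot: [-2.443, 0.066, -0.026]
ft_force: [-0.7, -0.5, -1.2]
width: 0.0132
```

Run:
```python
from h import *
from plant import grab_frame
st();tp=tipnow();print(tp)
k=8
ims=[]
for n,(x0,y0) in(("scene",(195,180)),("top",(165,200))):
    f=cv2.cvtColor(grab_frame(n),cv2.COLOR_RGB2BGR);cv2.imwrite(f"pics/{n}7.png",f)
    print(n,(proj(n,[tp])[0]-[x0,y0]+.4)*k)
    ims.append(cv2.resize(f[y0:y0+48,x0:x0+48],None,fx=k,fy=k,interpolation=cv2.INTER_CUBIC))
im=np.hstack(ims);im=cv2.convertScaleAbs(im,alpha=1.8,beta=-60);cv2.imwrite("pics/c7.png",im)
s=plan([tcp_for_tip((.526,.372,.005),87)],mm=18,rad=.09,g=4)
```

```text
t 12.2 tcp [0.5165 0.1902 0.0874] grasp [0.5158 0.1782 0.1018] z [ 0.036  0.641 -0.766] x [ 0.999 -0.054  0.001] w 0.0132
j [ 0.39  0.81 -0.69  2.22 -1.03  0.24  0.86] F [-0.7 -0.5 -1.2]
[0.52654896 0.37376418 0.03070694]
scene [172.34453319 178.55030307]
top [149.7086869  161.02837828]
2
[[-0.2, 8.4, 9.6, 0.001, -0.002, -0.001, 4], [-0.2, 8.5, 9.6, 0.001, -0.001, -0.001, 4]]
```

View pics/c7.png

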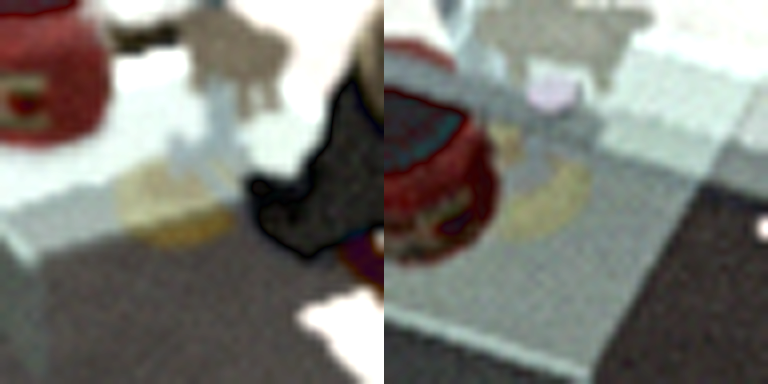

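Run:
```python
from h import *
tp=tipnow()
for n,(x0,y0) in(("scene",(195,180)),("top",(165,200))):
    for dz in (0,.024,.028): print(n,dz,(proj(n,[tp+[0,0,dz]])[0]-[x0,y0]+.4)*8)
    for q in ([.5262,.3727,.019],[.5262,.3727,0.0]): print("roll",(proj(n,[q])[0]-[x0,y0]+.4)*8)
```

```text
scene 0 [174.42937769 180.13075514]
scene 0.024 [171.50918393 139.39807179]
scene 0.028 [171.01833269 132.55079412]
roll [174.09421176 199.27440827]
roll [176.37082553 230.88694456]
top 0 [152.81339449 161.40823349]
top 0.024 [142.51761081 131.62341474]
top 0.028 [140.77601038 126.58494956]
roll [156.35744793 176.37301848]
roll [164.24697614 199.14855314]
```

Emit:
{"method": "arm_command", "body": {
  "increments": [
    [0, 8, 9.3, 0.001, -0.001, 0, 4],
    [0, 8, 9, 0.001, -0.001, 0, 4],
    [0, 0, 0, 0, 0, 0, 4]
  ]
}}

```text
time_s: 12.68
tool_pos: [0.5171, 0.1879, 0.0611]
ee_rot: [-2.442, 0.068, -0.024]
ft_force: [0.3, 1.1, -0.1]
width: 0.0126
```

Run:
```python
from h import *
from plant import grab_frame
st();tp=tipnow();print(tp)
k=8
ims=[]
for n,(x0,y0) in(("scene",(195,180)),("top",(165,200))):
    f=cv2.cvtColor(grab_frame(n),cv2.COLOR_RGB2BGR);cv2.imwrite(f"pics/{n}8.png",f)
    ims.append(cv2.resize(f[y0:y0+48,x0:x0+48],None,fx=k,fy=k,interpolation=cv2.INTER_CUBIC))
im=np.hstack(ims);im=cv2.convertScaleAbs(im,alpha=1.8,beta=-60);cv2.imwrite("pics/c8.png",im)
s=plan([tcp_for_tip((tp[0]-.0026,.322,.005),87)],mm=12,rad=.09,g=4)
```

```text
t 12.68 tcp [0.5171 0.1879 0.0611] grasp [0.5165 0.1758 0.0755] z [ 0.035  0.643 -0.765] x [ 0.998 -0.055 -0.001] w 0.0126
j [ 0.42  0.88 -0.73  2.22 -1.03  0.18  0.89] F [ 0.3  1.1 -0.1]
[0.52729513 0.37154887 0.00469093]
5
[[0.1, 7.6, -6.4, 0, 0, 0, 4], [0.1, 7.6, -6.3, 0, -0.001, -0.001, 4], [0.1, 7.6, -6.4, 0, 0, 0, 4], [0.1, 7.6, -6.3, 0, -0.001, 0, 4], [0.1, 7.6, -6.4, 0, 0, -0.001, 4]]
```

View pics/c8.png

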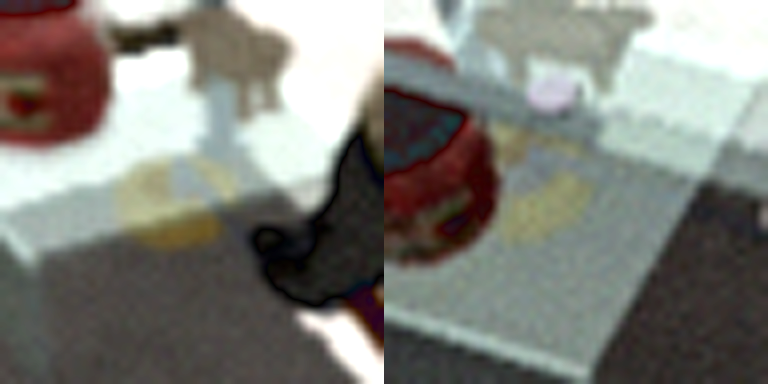

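The hook dropped to z≈5 mm without force, so it is in the hole (hook at (185,180) inside the ring in the scene crop). Now I'll draw it out.

Emit:
{"method": "arm_command", "body": {
  "increments": [
    [0, 7, -6, 0, 0, 0, 4],
    [0, 7, -6, 0, 0, 0, 4],
    [0, 7.5, -6.3, 0, 0, 0, 4],
    [0, 7.5, -6.3, 0, 0, 0, 4],
    [0, 7.5, -6.3, 0, 0, 0, 4],
    [0, 0, 0, 0, 0, 0, 4]
  ]
}}

```text
time_s: 13.52
tool_pos: [0.5146, 0.1348, 0.0619]
ee_rot: [-2.445, 0.069, -0.027]
ft_force: [0.2, -0.3, -1.1]
width: 0.0131
```

Run:
```python
from h import *
from plant import grab_frame
st();tp=tipnow();print(tp)
k=8
ims=[]
for n,(x0,y0) in(("scene",(200,180)),("top",(175,200))):
    f=cv2.cvtColor(grab_frame(n),cv2.COLOR_RGB2BGR);cv2.imwrite(f"pics/{n}9.png",f)
    ims.append(cv2.resize(f[y0:y0+48,x0:x0+48],None,fx=k,fy=k,interpolation=cv2.INTER_CUBIC))
im=np.hstack(ims);im=cv2.convertScaleAbs(im,alpha=1.8,beta=-60);cv2.imwrite("pics/c9.png",im)
s=plan([tcp_for_tip((tp[0]-.006,.19,.0055),87)],mm=14,rad=.09,g=4)
```

```text
t 13.53 tcp [0.5146 0.1348 0.0619] grasp [0.5139 0.1228 0.0763] z [ 0.038  0.64  -0.768] x [ 0.998 -0.057  0.002] w 0.0131
j [ 0.47  0.85 -0.65  2.22 -0.97  0.27  0.91] F [ 0.2 -0.3 -1.1]
[0.52507991 0.31822511 0.0047256 ]
10
[[0.2, 9.9, -8.3, 0, 0, 0, 4], [0.2, 10, -8.3, 0, -0.001, 0, 4], [0.3, 9.9, -8.3, 0.001, 0, 0, 4], [0.2, 10, -8.4, 0, 0, -0.001, 4], [0.2, 9.9, -8.3, 0, -0.001, 0, 4], [0.2, 9.9, -8.3, 0, 0, 0, 4], [0.2, 10, -8.3, 0, 0, 0, 4], [0.2, 9.9, -8.4, 0.001, -0.001, 0, 4], [0.1, 9.9, -8.3, 0, 0, 0, 4], [0.2, 9.9, -8.3, 0, 0, 0, 4]]
```

View pics/c9.png

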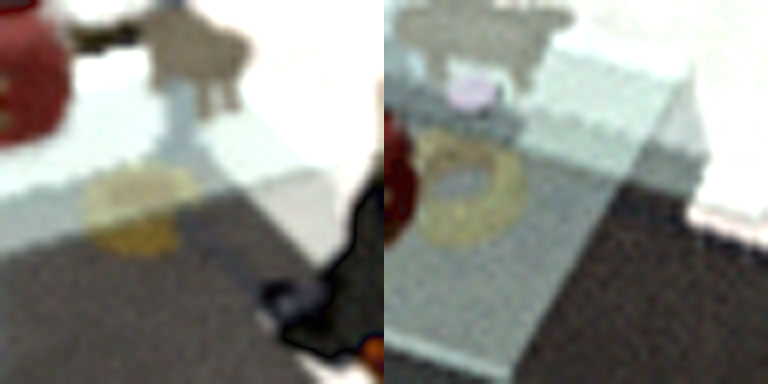

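Run:
```python
from h import *
tp=tipnow()
o=get_obs();R=Ro.from_rotvec(o['ee_rot'])
d=np.array([np.cos(np.radians(86.8)),np.sin(np.radians(86.8)),0])
ims=[]
for n,(x0,y0) in(("scene",(200,180)),("top",(175,200))):
    f=cv2.imread(f"pics/{n}9.png")
    im=cv2.resize(f[y0:y0+48,x0:x0+48],None,fx=8,fy=8,interpolation=cv2.INTER_CUBIC);im=cv2.convertScaleAbs(im,alpha=2.6,beta=-60)
    a=im.copy()
    pts=[tp,tp+[0,0,.024],tp+[0,0,.024]-d*.128]
    q=((proj(n,pts)-[x0,y0]+.5)*8).round().astype(int);print(q)
    cv2.polylines(a,[q.reshape(-1,1,2)],False,(0,255,0),1)
    ims.append(np.vstack([im,a])[:, :])
im=np.hstack(ims);cv2.imwrite("pics/c9b.png",cv2.resize(im,(600,600)))
```

```text
[[182 270]
 [180 229]
 [292 350]]
[[183 222]
 [174 193]
 [418 270]]
```

View pics/c9b.png

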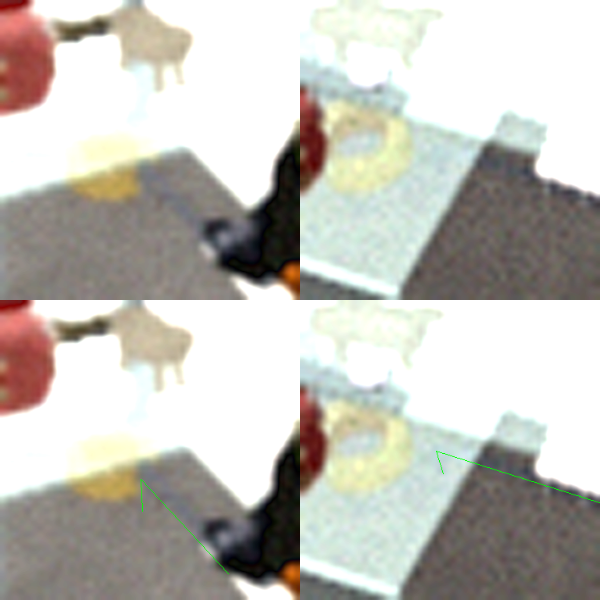

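Run:
```python
from h import *
ims=[]
for n,(x0,y0) in(("scene",(205,185)),("top",(180,205))):
    for k in (8,9):
        f=cv2.imread(f"pics/{n}{k}.png")
        c=f[y0:y0+50,x0:x0+50]; im=cv2.resize(c,None,fx=8,fy=8,interpolation=cv2.INTER_CUBIC)
        im=cv2.createCLAHE(4,(2,2)).apply(cv2.cvtColor(im,cv2.COLOR_BGR2GRAY))
        ims.append(im)
cv2.imwrite("pics/c9c.png",cv2.resize(np.vstack([np.hstack(ims[:2]),np.hstack(ims[2:])]),(600,600)))
```

```text
(no output)
```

View pics/c9c.png

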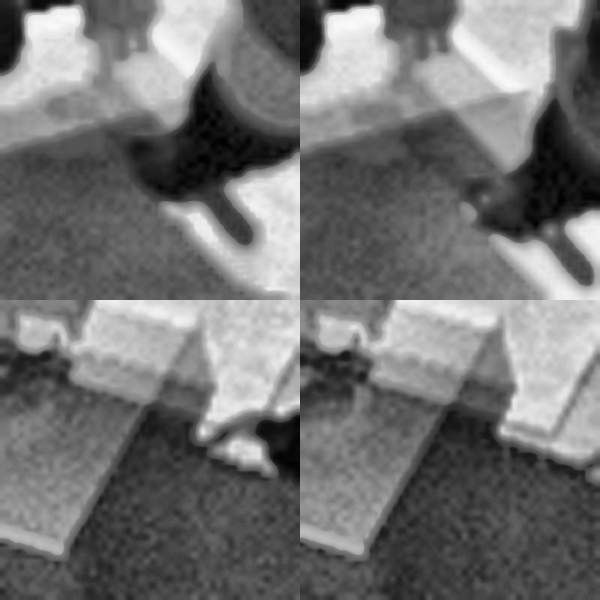

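Run:
```python
from h import *
for n,(x0,y0,x1,y1) in(("scene",(205,190,235,216)),("top",(170,208,205,238))):
    for k in (0,5,6,7,8,9):
        f=cv2.imread(f"pics/{n}{k}.png")[y0:y1,x0:x1].astype(int)
        m=((f[...,2]+f[...,1])/2-f[...,0]>14)&(f[...,2]-f[...,1]<22)
        ys,xs=np.where(m);print(n,k,m.sum(),xs.mean()+x0,ys.mean()+y0, xs.min()+x0,xs.max()+x0,ys.min()+y0,ys.max()+y0)
f=[cv2.imread(f"pics/{n}{k}.png") for n in("scene","top") for k in(7,8,9)]
c=[cv2.resize(cv2.convertScaleAbs(im[188:220,200:250] if i<3 else im[205:237,165:215],alpha=2,beta=-60),None,fx=5,fy=5,interpolation=cv2.INTER_NEAREST) for i,im in enumerate(f)]
cv2.imwrite("pics/d.png",np.vstack([np.hstack(c[:3]),np.hstack(c[3:])]))
```

```text
scene 0 131 216.63358778625954 204.87022900763358 208 224 191 210
scene 5 138 216.65942028985506 204.96376811594203 208 224 191 210
scene 6 109 215.4862385321101 205.3119266055046 208 223 191 210
scene 7 106 215.71698113207546 205.66037735849056 208 223 191 210
scene 8 94 215.53191489361703 205.41489361702128 208 223 190 210
scene 9 123 216.66666666666666 205.6341463414634 208 224 190 211
top 0 86 182.54651162790697 223.32558139534885 170 189 216 230
top 5 105 182.3904761904762 223.47619047619048 170 190 216 231
top 6 102 182.59803921568627 223.26470588235293 170 190 216 231
top 7 87 181.67816091954023 224.5632183908046 170 190 216 231
top 8 83 181.3132530120482 224.85542168674698 170 190 216 231
top 9 125 183.304 223.848 170 192 214 231
```

View pics/d.png

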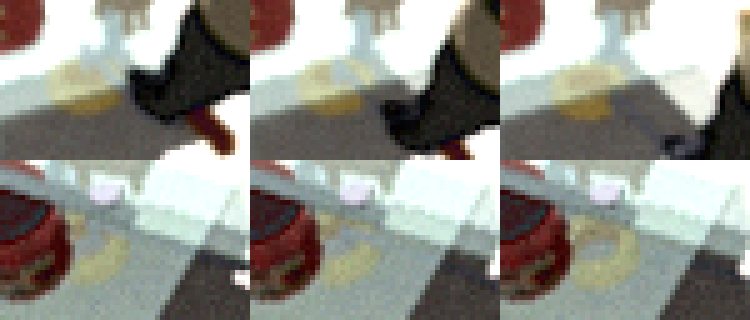

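The roll has hardly moved: about 1 px in each view. The rod also looks higher in the picture than predicted, so it has probably pitched in the grip. I'll pull it out into the open and measure.

Emit:
{"method": "arm_command", "body": {
  "increments": [
    [0, 11, -9, 0, 0, 0, 4],
    [0, 14, -12, 0, 0, 0, 4],
    [0, 14, -12, 0, 0, 0, 4],
    [0, 14, -12, 0, 0, 0, 4],
    [0, 14, -12, 0, 0, 0, 4],
    [0, 14, -12, 0, 0, 0, 4],
    [0, 14, -12, 0, 0, 0, 4],
    [0, 14, -12, 0, 0, 0, 4],
    [0, 14, -12, 0, 0, 0, 4],
    [0, 14, -12, 0, 0, 0, 4],
    [0, 14, -12, 0, 0, 0, 4],
    [0, 0, 0, 0, 0, 0, 4]
  ]
}}

```text
time_s: 15.12
tool_pos: [0.5027, -0.0778, 0.0641]
ee_rot: [-2.446, 0.069, -0.027]
ft_force: [-0.3, 0.6, -1.9]
width: 0.0129
```

```bash
cat > look.py <<'E'
from h import *
from plant import grab_frame
import sys
def look(tag,boxes,k=6,al=1.0,be=0):
    ims=[]
    for n,(x0,y0,w,h) in zip(("scene","top"),boxes):
        f=cv2.cvtColor(grab_frame(n),cv2.COLOR_RGB2BGR);cv2.imwrite(f"pics/{n}{tag}.png",f)
        ims.append(cv2.resize(f[y0:y0+h,x0:x0+w],None,fx=k,fy=k,interpolation=cv2.INTER_CUBIC))
        tp=tipnow();print(n,"tip pred crop",(proj(n,[tp,tp+[0,0,.024]])-[x0,y0]+.4)*k)
    cv2.imwrite(f"pics/L{tag}.png",cv2.convertScaleAbs(np.hstack(ims),alpha=al,beta=be))
E
python3 - <<'E'
from look import *
st();print(tipnow());look("10",((220,195,65,90),(215,195,65,90)))
E
```

```text
t 15.12 tcp [ 0.5027 -0.0778  0.0641] grasp [ 0.502  -0.0898  0.0785] z [ 0.038  0.639 -0.768] x [ 0.998 -0.057  0.002] w 0.0129
j [ 0.68  0.81 -0.38  2.09 -0.68  0.64  0.95] F [-0.3  0.6 -1.9]
[0.51318462 0.10563387 0.00689757]
scene tip pred crop [[160.54840338 268.14699151]
 [159.5789596  235.76641593]]
top tip pred crop [[199.46135492 289.74566709]
 [196.59295092 268.64149572]]
```

View pics/L10.png

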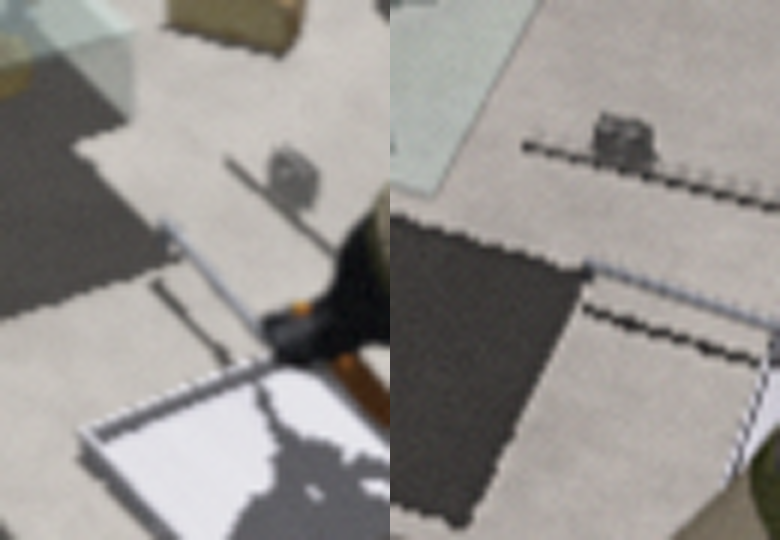

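Run:
```python
from h import *
S=lambda u,v:(220+u/6-.4,195+v/6-.4);T=lambda u,v:(215+u/6-.4,195+v/6-.4)
for a,b in(((199,265),(165,227)),((196,276),(165,252)) ):
    print(tri(T(*a),S(*b)))
print(tipnow()+[0,0,.024])
# fork: near lower end of steel rod
for z in(.03,.04,.05): print(z,onz("scene",*S(165,227),z),onz("top",*T(199,265),z))
```

```text
(array([0.51467884, 0.10606531, 0.03619687]), [np.float64(0.0017229221732405116), np.float64(0.0017229221732405822)])
(array([0.51834972, 0.11155623, 0.01399516]), [np.float64(0.0005907893940829536), np.float64(0.0005907893940829109)])
[0.51251473 0.10788806 0.03154779]
0.03 [0.52125023 0.1148176  0.03      ] [0.51637028 0.1078346  0.03      ]
0.04 [0.51402938 0.10208699 0.04      ] [0.51042896 0.10490111 0.04      ]
0.05 [0.50680854 0.08935639 0.05      ] [0.50448764 0.10196763 0.05      ]
```

Run:
```python
from h import *
S=lambda u,v:(220+u/6-.4,195+v/6-.4);T=lambda u,v:(215+u/6-.4,195+v/6-.4)
import itertools
def line(s1,s2,t1,t2):
    o,d1=ray("scene",*S(*s1));_,d2=ray("scene",*S(*s2));n1=np.cross(d1,d2)
    o2,e1=ray("top",*T(*t1));_,e2=ray("top",*T(*t2));n2=np.cross(e1,e2)
    d=np.cross(n1,n2);d/=np.linalg.norm(d);d*=np.sign(d[1]);return d
for s2 in((255,316),(258,316),(255,319)):
    for t2 in((380,323),(380,320)):
        d=line((167,226),s2,(200,263.5),t2);print(s2,t2,"yaw",np.degrees(np.arctan2(d[1],d[0])),"pitch",np.degrees(np.arcsin(d[2])))
# subpixel rod crop big
s=cv2.imread("pics/scene10.png")[225:255,243:268];t=cv2.imread("pics/top10.png")[230:255,240:285]
cv2.imwrite("pics/e.png",np.hstack([cv2.resize(s,(375,450),interpolation=0),cv2.resize(t[:,:28],(420,450)[:2] if 0 else (420,375),interpolation=0) if 0 else cv2.resize(t,(425,450),interpolation=0)]))
f=s=cv2.imread("pics/scene10.png")
c=f[190:216,200:240].astype(int);m=((c[...,2]+c[...,1])/2-c[...,0]>14)&(c[...,2]-c[...,1]<22);ys,xs=np.where(m);print("roll scene",m.sum(),xs.mean()+200,ys.mean()+190,xs.min()+200,xs.max()+200,ys.max()+190)
```

```text
(255, 316) (380, 323) yaw 74.07673096627826 pitch -19.380517343030593
(255, 316) (380, 320) yaw 79.71855533209671 pitch -11.777387423822715
(258, 316) (380, 323) yaw 72.22225776926884 pitch -22.15019267458995
(258, 316) (380, 320) yaw 76.9275371487678 pitch -16.280572631229482
(255, 319) (380, 323) yaw 76.64077575298813 pitch -15.36091580176275
(255, 319) (380, 320) yaw 83.64100424341795 pitch -5.158902392778935
roll scene 143 217.1818181818182 205.69230769230768 200 225 211
```

View pics/e.png

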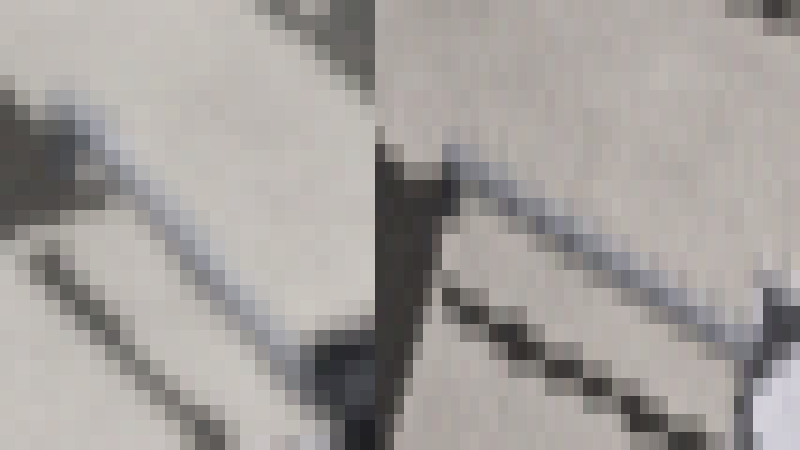

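Run:
```python
import cv2,numpy as np
s=cv2.imread("pics/scene10.png")[185:225,190:250];t=cv2.imread("pics/top10.png")[205:245,165:225]
cv2.imwrite("pics/e2.png",np.hstack([cv2.resize(x,None,fx=6.5,fy=6.5,interpolation=2) for x in(s,t)]))
```

```text
(no output)
```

View pics/e2.png

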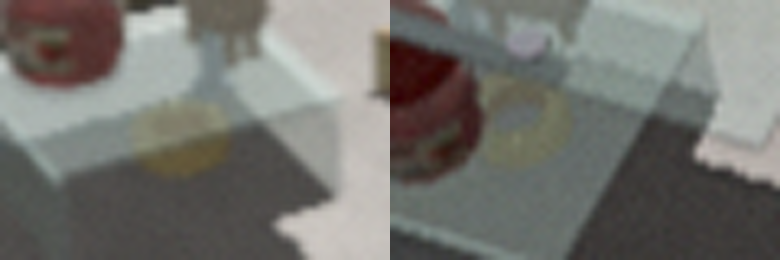

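Run:
```python
from h import *
np.set_printoptions(precision=4,suppress=True)
T=lambda u,v:(215+(u-390)/6-.4,195+v/6-.4);S=lambda u,v:(220+u/6-.4,195+v/6-.4)
c1=onz("top",*T(585,272),0);c2=onz("top",*T(465,525),0);print("shadow corners",c1,c2,onz("scene",*S(182,262),0))
L1=(c1-[.590,.124,.268])[:2]/.268;L2=(c2-[.397,.131,.268])[:2]/.268;print(L1,L2)
L=(L1+L2)/2
# shadow of hook end : scene (245.7,242), top(247.4,246.2)
sh=[onz("scene",245.7,242,0),onz("top",247.6,246.2,0)];print("shadow end",sh)
o,d=ray("top",248.7,239.3);o2,d2=ray("scene",247.3,232.2)
for h in(.026,.030,.034,.038,.042,.046):
    print(h,onz("top",248.7,239.3,h),onz("scene",247.3,232.2,h),onz("top",248.7,239.3,h)[:2]+h*L)
print(tipnow()+[0,0,.024])
```

```text
shadow corners [0.5285 0.1173 0.    ] [0.3427 0.1243 0.    ] [ 0.5323  0.1143 -0.    ]
[-0.2294 -0.0252] [-0.2027 -0.0249]
shadow end [array([ 0.5072,  0.1024, -0.    ]), array([0.5029, 0.106 , 0.    ])]
0.026 [0.5175 0.1049 0.026 ] [0.5255 0.1208 0.026 ] [0.5119 0.1042]
0.03 [0.5152 0.1037 0.03  ] [0.5226 0.1157 0.03  ] [0.5087 0.103 ]
0.034 [0.5128 0.1026 0.034 ] [0.5197 0.1106 0.034 ] [0.5054 0.1017]
0.038 [0.5104 0.1014 0.038 ] [0.5168 0.1055 0.038 ] [0.5022 0.1005]
0.042 [0.508  0.1003 0.042 ] [0.5139 0.1004 0.042 ] [0.499  0.0992]
0.046 [0.5057 0.0991 0.046 ] [0.5111 0.0953 0.046 ] [0.4957 0.0979]
[0.5125 0.1079 0.0315]
```

Run:
```python
from h import *
np.set_printoptions(precision=4,suppress=True)
print(onz("scene",217.4,205.9,.0095),onz("top",185.4,223.1,.0095),tri((185.4,223.1),(217.4,205.9)))
# first image, same style
print("hole top z.019",onz("top",184.9,221.8,.019))
print("init",onz("scene",216.6,204.9,.0095))
k=9
s=cv2.imread("pics/scene10.png")[190:218,200:236];t=cv2.imread("pics/top10.png")[208:240,168:204]
cv2.imwrite("pics/e3.png",np.hstack([cv2.resize(cv2.convertScaleAbs(x,alpha=2,beta=-80),None,fx=11,fy=11,interpolation=0)[:308] for x in(s,t)]))
for y in(.36,.37,.38):
  th=np.linspace(0,6.28,9)
  for n in("scene","top"):
    q=np.array([[.526+.031*np.cos(a),y+.031*np.sin(a),z] for a in np.linspace(0,6.28,60) for z in(0,.019)]);p=proj(n,q);print(y,n,p.min(0),p.max(0))
```

```text
[0.5315 0.375  0.0095] [0.5269 0.3698 0.0095] (array([0.5267, 0.3682, 0.0132]), [np.float64(0.0017188863531391574), np.float64(0.0017188863531391548)])
hole top z.019 [0.5264 0.3696 0.019 ]
init [0.5324 0.3841 0.0095]
0.36 scene [210.0887 202.0451] [225.5739 213.7814]
0.36 top [178.9867 215.9796] [196.1249 231.9144]
0.37 scene [209.0031 201.0304] [224.4343 212.6922]
0.37 top [176.6214 215.3858] [193.7692 231.2928]
0.38 scene [207.9264 200.024 ] [223.3039 211.612 ]
0.38 top [174.2618 214.7934] [191.4191 230.6726]
```

View pics/e3.png

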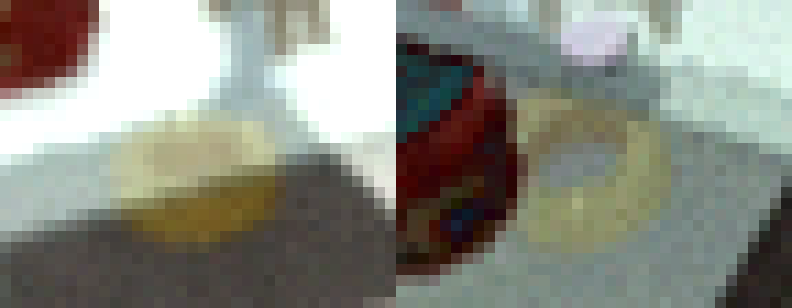

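Combining both views and the rod's shadow, the tip is about 4 mm higher and 4.5 mm shorter than I assumed. The roll's true centre was about y≈0.378, because the jar hides part of it. So the hook landed on the front rim of the hole. I'll correct both figures and try again.

```bash
cat >> h.py <<'E'
TIP=TIP+ori(87,40).inv().apply(np.array([0.0002,-.0045,.004]))
E
python3 - <<'E'
from h import *
print(tipnow())
s=plan([tcp_for_tip((.517,.23,.028),87),tcp_for_tip((.524,.33,.028),87)],mm=19,rad=.09,g=4)
E
```

```text
[0.51270009 0.10339358 0.01155469]
13
[[-0.3, -15.4, 9.8, 0, 0, 0, 4], [-0.3, -15.3, 9.9, 0, -0.001, 0, 4], [-0.3, -15.4, 9.8, 0.001, 0, 0, 4], [-0.3, -15.3, 9.8, 0, 0, 0, 4], [-0.3, -15.3, 9.9, 0, -0.001, 0, 4], [-0.3, -15.4, 9.8, 0, 0, -0.001, 4], [-0.2, -15.3, 9.9, 0, 0, 0, 4], [0.3, -12.8, 10.7, 0, 0, 0, 4], [0.3, -12.8, 10.8, 0, 0, 0, 4], [0.3, -12.8, 10.7, 0, 0, 0, 4], [0.2, -12.8, 10.7, 0, 0, 0, 4], [0.3, -12.8, 10.7, 0, 0, 0, 4], [0.3, -12.8, 10.8, 0, 0, 0, 4]]
```

Emit:
{"method": "arm_command", "body": {
  "increments": [
    [0, -15.5, 10, 0, 0, 0, 4],
    [0, -15.5, 10, 0, 0, 0, 4],
    [0, -15.5, 10, 0, 0, 0, 4],
    [0, -15.5, 10, 0, 0, 0, 4],
    [0, -15.5, 10, 0, 0, 0, 4],
    [0, -14, 10, 0, 0, 0, 4],
    [0, 0, 0, 0, 0, 0, 4]
  ]
}}

```text
time_s: 16.1
tool_pos: [0.5073, 0.0457, 0.0793]
ee_rot: [-2.441, 0.057, -0.022]
ft_force: [-0.3, -0.3, -1.2]
width: 0.0132
```

Run:
```python
from h import *
st();print(tipnow())
s=plan([tcp_for_tip((.525,.325,.028),87)],mm=19,rad=.09,g=4)
```

```text
t 16.1 tcp [0.5073 0.0457 0.0793] grasp [0.5067 0.0336 0.0936] z [ 0.031  0.643 -0.765] x [ 0.999 -0.047  0.001] w 0.0132
j [ 0.56  0.78 -0.51  2.19 -0.83  0.47  0.91] F [-0.3 -0.3 -1.2]
[0.51623896 0.22494448 0.02701064]
6
[[0.5, -12.9, 10.6, 0, 0, 0.001, 4], [0.5, -13, 10.6, -0.001, 0.001, 0.001, 4], [0.5, -13, 10.6, 0, 0, 0, 4], [0.5, -12.9, 10.6, 0, 0.001, 0.001, 4], [0.5, -13, 10.7, 0, 0, 0.001, 4], [0.4, -12.9, 10.6, -0.001, 0, 0.001, 4]]
```

Emit:
{"method": "arm_command", "body": {
  "increments": [
    [0.5, -13, 10.3, 0, 0, 0, 4],
    [0.5, -13, 10.3, 0, 0, 0, 4],
    [0.5, -13, 10.3, 0, 0, 0, 4],
    [0.5, -13, 10.3, 0, 0, 0, 4],
    [0.5, -12, 9.5, 0, 0, 0, 4],
    [0, 0, 0, 0, 0, 0, 4]
  ]
}}

```text
time_s: 16.85
tool_pos: [0.5144, 0.1323, 0.0816]
ee_rot: [-2.441, 0.059, -0.023]
ft_force: [0.2, -0.7, -0.7]
width: 0.0131
```

Run:
```python
from h import *
st();print(tipnow())
s=plan([tcp_for_tip((.527,.376,.029),87)],mm=19,rad=.09,g=4)
```

```text
t 16.85 tcp [0.5144 0.1323 0.0816] grasp [0.5138 0.1203 0.0959] z [ 0.032  0.643 -0.765] x [ 0.999 -0.048  0.001] w 0.0131
j [ 0.46  0.8  -0.62  2.21 -0.95  0.33  0.87] F [ 0.2 -0.7 -0.7]
[0.5235608  0.31157392 0.02923208]
4
[[-0.1, -12.4, 10.4, 0, 0, 0.001, 4], [-0.1, -12.3, 10.4, -0.001, 0.001, 0.001, 4], [-0.1, -12.4, 10.4, 0, 0, 0.001, 4], [-0.2, -12.4, 10.3, -0.001, 0.001, 0.001, 4]]
```

Emit:
{"method": "arm_command", "body": {
  "increments": [
    [0, -12.4, 10.4, 0, 0, 0, 4],
    [0, -12.4, 10.4, 0, 0, 0, 4],
    [0, -12.4, 10.4, 0, 0, 0, 4],
    [0, -9, 7.3, 0, 0, 0, 4],
    [0, 0, 0, 0, 0, 0, 4]
  ]
}}

```text
time_s: 17.48
tool_pos: [0.5176, 0.1963, 0.0817]
ee_rot: [-2.441, 0.06, -0.023]
ft_force: [-0.0, -0.1, -1.2]
width: 0.0129
```

Run:
```python
from look import *
st();print(tipnow());look("11",((195,180,48,48),(165,200,48,48)),k=8,al=1.8,be=-60)
for n,(x0,y0) in(("scene",(195,180)),("top",(165,200))):print((proj(n,[[.527,.374,.019],[.527,.374,0]])-[x0,y0]+.4)*8)
s=plan([tcp_for_tip((.527,.377,.006),87)],mm=10,rad=.09,g=4)
```

```text
t 17.48 tcp [0.5176 0.1963 0.0817] grasp [0.517  0.1843 0.096 ] z [ 0.032  0.643 -0.765] x [ 0.999 -0.049  0.001] w 0.0129
j [ 0.4   0.83 -0.73  2.21 -0.99  0.21  0.81] F [-0.  -0.1 -1.2]
[0.52686522 0.37557821 0.02934265]
scene tip pred crop [[172.4317006  180.12150514]
 [169.50077076 139.44428745]]
top tip pred crop [[150.29497141 161.79401899]
 [139.97777957 132.04538319]]
[[174.33940988 197.76864612]
 [176.61288397 229.36595053]]
[[154.61771172 174.44846955]
 [162.52076472 197.23262374]]
3
[[-0.3, 4.2, 6.4, 0, 0, 0.001, 4], [-0.2, 4.2, 6.4, 0, 0.001, 0, 4], [-0.3, 4.1, 6.4, 0, 0, 0.001, 4]]
```

View pics/L11.png

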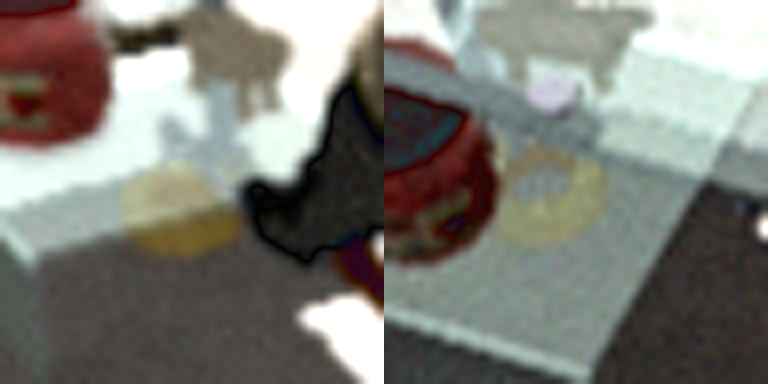

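Emit:
{"method": "arm_command", "body": {
  "increments": [
    [0.5, 4, 6, 0, 0, 0, 4],
    [0.5, 4, 6, 0, 0, 0, 4],
    [0.5, 4, 6, 0, 0, 0, 4],
    [0, 0, 0, 0, 0, 0, 4]
  ]
}}

```text
time_s: 18.08
tool_pos: [0.5199, 0.1956, 0.0575]
ee_rot: [-2.444, 0.065, -0.024]
ft_force: [-0.2, 0.0, -1.2]
width: 0.0131
```

Run:
```python
from look import *
st();print(tipnow());look("12",((195,180,48,48),(165,200,48,48)),k=8,al=1.8,be=-60)
```

```text
t 18.07 tcp [0.5199 0.1956 0.0575] grasp [0.5193 0.1836 0.0719] z [ 0.034  0.641 -0.767] x [ 0.999 -0.053 -0.   ] w 0.0131
j [ 0.42  0.89 -0.75  2.21 -0.99  0.15  0.84] F [-0.2  0.  -1.2]
[0.52991819 0.3746506  0.00470188]
scene tip pred crop [[180.47721553 218.94934975]
 [177.62832722 178.88405528]]
top tip pred crop [[161.4769631  185.69011802]
 [151.43945827 156.64398309]]
```

View pics/L12.png

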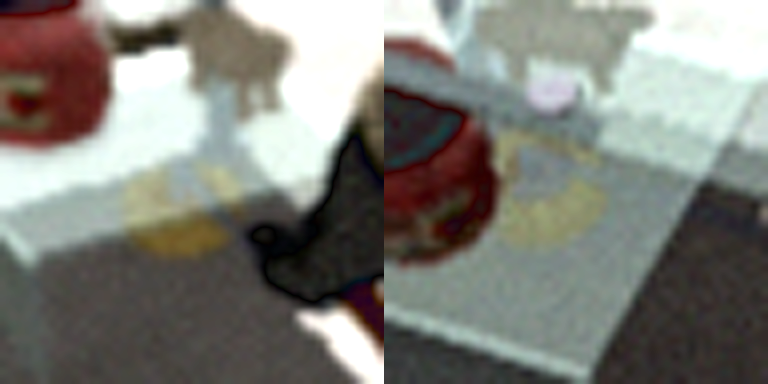

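Emit:
{"method": "arm_command", "body": {
  "increments": [
    [0, 6, -5, 0, 0, 0, 4],
    [0, 6, -5, 0, 0, 0, 4],
    [0, 6, -5, 0, 0, 0, 4],
    [0, 6, -5, 0, 0, 0, 4],
    [0, 6, -5, 0, 0, 0, 4],
    [0, 0, 0, 0, 0, 0, 4]
  ]
}}

```text
time_s: 18.92
tool_pos: [0.5182, 0.1532, 0.0587]
ee_rot: [-2.445, 0.064, -0.026]
ft_force: [-0.2, 0.2, -1.4]
width: 0.0128
```

Run:
```python
from look import *
st();print(tipnow());look("13",((200,180,48,48),(170,200,48,48)),k=8,al=1.8,be=-60)
```

```text
t 18.93 tcp [0.5182 0.1532 0.0587] grasp [0.5175 0.1412 0.073 ] z [ 0.036  0.64  -0.767] x [ 0.999 -0.053  0.002] w 0.0128
j [ 0.46  0.87 -0.69  2.21 -0.95  0.23  0.86] F [-0.2  0.2 -1.4]
[0.52834655 0.33220643 0.00568927]
scene tip pred crop [[175.21356274 254.25176067]
 [172.57048235 213.71228899]]
top tip pred crop [[198.4535534  208.34939343]
 [189.33151043 179.41375056]]
```

View pics/L13.png

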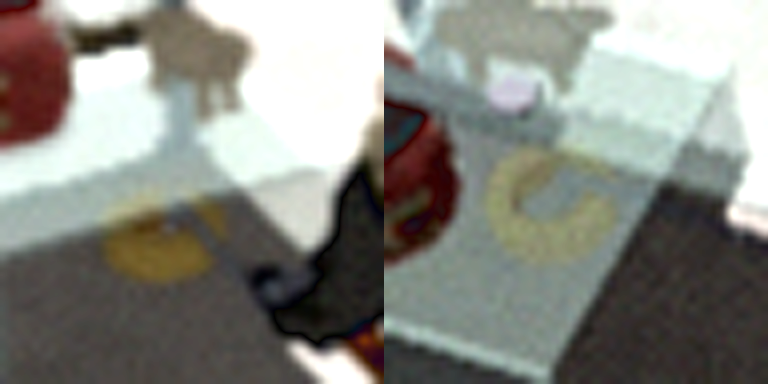

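The roll is following the hook. I'll keep pulling.

Emit:
{"method": "arm_command", "body": {
  "increments": [
    [0, 9, -7.5, 0, 0, 0, 4],
    [0, 12, -10, 0, 0, 0, 4],
    [0, 12, -10, 0, 0, 0, 4],
    [0, 12, -10, 0, 0, 0, 4],
    [0, 12, -10, 0, 0, 0, 4],
    [0, 12, -10, 0, 0, 0, 4],
    [0, 12, -10, 0, 0, 0, 4],
    [0, 12, -10, 0, 0, 0, 4],
    [0, 12, -10, 0, 0, 0, 4],
    [0, 12, -10, 0, 0, 0, 4],
    [0, 8, -7, 0, 0, 0, 4],
    [0, 4, -3, 0, 0, 0, 4]
  ]
}}

```text
time_s: 20.52
tool_pos: [0.5085, -0.0258, 0.0584]
ee_rot: [-2.444, 0.064, -0.026]
ft_force: [0.3, 1.0, -0.6]
width: 0.013
```

Run:
```python
from look import *
st();print(tipnow());look("14",((210,185,70,70),(190,195,70,70)),k=5.5)
s=plan([tcp_for_tip((.518,.022,.006),87)],mm=15,rad=.09,g=4)
```

```text
t 20.52 tcp [ 0.5085 -0.0258  0.0584] grasp [ 0.5079 -0.0378  0.0727] z [ 0.035  0.641 -0.767] x [ 0.999 -0.053  0.002] w 0.013
j [ 0.65  0.82 -0.46  2.13 -0.72  0.54  0.91] F [ 0.3  1.  -0.6]
[0.51847961 0.15328429 0.0054997 ]
scene tip pred crop [[175.56336851 267.80744965]
 [174.48072348 238.55213382]]
top tip pred crop [[261.00684337 243.94943673]
 [257.62879016 224.49975477]]
9
[[0.7, 11.2, -9.4, 0, 0, 0, 4], [0.8, 11.1, -9.4, 0, 0, 0, 4], [0.7, 11.2, -9.4, 0, -0.001, 0, 4], [0.7, 11.2, -9.4, 0.001, 0, 0, 4], [0.7, 11.1, -9.4, 0, 0, 0, 4], [0.7, 11.2, -9.4, 0, 0, 0.001, 4], [0.8, 11.1, -9.4, 0, 0, 0, 4], [0.7, 11.2, -9.5, 0, -0.001, 0, 4], [0.7, 11.1, -9.4, 0, 0, 0, 4]]
```

View pics/L14.png

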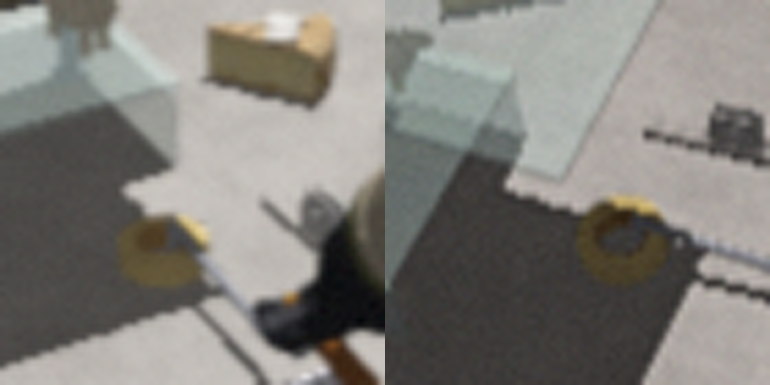

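The roll is out of the mouth, on the hook, at (163,250) in the scene crop and (623,240) in the top crop. I'll pull it clear of the overhanging shelf.

Emit:
{"method": "arm_command", "body": {
  "increments": [
    [0.7, 9, -7.5, 0, 0, 0, 4],
    [0.7, 11, -9.3, 0, 0, 0, 4],
    [0.7, 11, -9.3, 0, 0, 0, 4],
    [0.7, 11, -9.3, 0, 0, 0, 4],
    [0.7, 11, -9.3, 0, 0, 0, 4],
    [0.7, 11, -9.3, 0, 0, 0, 4],
    [0.7, 9, -7.5, 0, 0, 0, 4],
    [0.7, 6, -5, 0, 0, 0, 4],
    [0, 3, -2.5, 0, 0, 0, 4],
    [0, 0, 0, 0, 0, 0, 4]
  ]
}}

```text
time_s: 21.88
tool_pos: [0.5084, -0.1401, 0.0584]
ee_rot: [-2.444, 0.063, -0.025]
ft_force: [-0.9, 0.1, -0.9]
width: 0.0131
```

Run:
```python
from look import *
st();print(tipnow());look("15",((220,195,70,70),(215,195,70,70)),k=5.5)
```

```text
t 21.88 tcp [ 0.5084 -0.1401  0.0584] grasp [ 0.5078 -0.152   0.0728] z [ 0.035  0.641 -0.767] x [ 0.999 -0.052  0.002] w 0.0131
j [ 0.74  0.83 -0.34  2.   -0.58  0.74  0.93] F [-0.9  0.1 -0.9]
[0.51824909 0.03903932 0.00562124]
scene tip pred crop [[207.33602695 296.01986744]
 [206.93317881 265.87287554]]
top tip pred crop [[281.1139994  285.04308669]
 [279.76982328 265.85146105]]
```

View pics/L15.png

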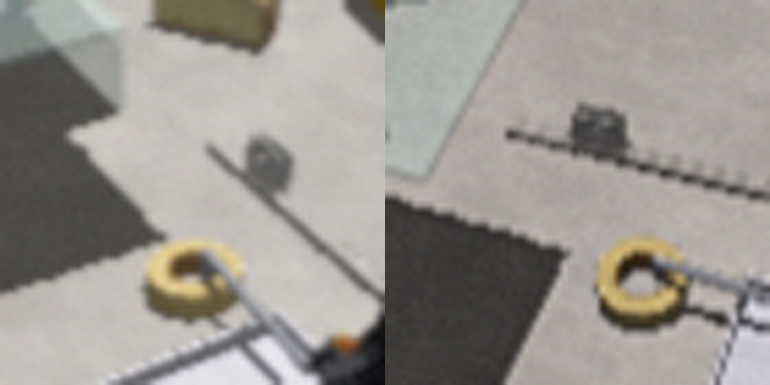

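The roll is fully in the open. Next I lift the hook out and carry the rod back.

Run:
```python
from h import *
o=get_obs();R=Ro.from_rotvec(o['ee_rot']);p=o['tool_pos']
q=plan([(p+[0,0,.08],R)],mm=25,rad=.09,g=4)
plan([(g0[:3]*.5+(p+[0,0,.08])*.5+[0,0,.045],R0*Ro.from_rotvec((R0.inv()*R).as_rotvec()*.5)),(g0[:3]+[0,0,.09],R0)],mm=45,rad=.15,g=4,start=q)
```

```text
4
[[0, -13, -15, 0, 0, 0, 4], [0, -13, -16, 0, 0, 0, 4], [0, -13, -15, 0, 0, 0, 4], [0, -12, -15, 0, 0, 0, 4]]
6
[[-9, 28, -29, 0, 0.06, 0.07, 4], [-6, 29, -30, 0, 0.06, 0.07, 4], [-1, 30, -30, 0, 0.05, 0.07, 4], [2, 29, -30, 0, 0.06, 0.07, 4], [5, 29, -30, 0, 0.06, 0.07, 4], [9, 29, -29, 0, 0.06, 0.06, 4]]
```

Emit:
{"method": "arm_command", "body": {
  "increments": [
    [0, -13, -15, 0, 0, 0, 4],
    [0, -13, -15.5, 0, 0, 0, 4],
    [0, -13, -15, 0, 0, 0, 4],
    [0, -12, -15, 0, 0, 0, 4],
    [-9, 28, -29, 0, 0.06, 0.07, 4],
    [-6, 29, -30, 0, 0.06, 0.07, 4],
    [-1, 30, -30, 0, 0.05, 0.07, 4],
    [2, 29, -30, 0, 0.06, 0.07, 4],
    [5, 29, -30, 0, 0.06, 0.07, 4],
    [0, 0, 0, 0, 0, 0, 4]
  ]
}}

```text
time_s: 23.22
tool_pos: [0.4506, -0.3452, 0.1743]
ee_rot: [-2.379, 0.625, -0.237]
ft_force: [-0.3, 0.1, -1.5]
width: 0.0129
```

Run:
```python
from h import *
st();print(g0[:3])
plan([(g0[:3]+[0,0,.06],R0)],mm=30,rad=.12,g=4)
```

```text
t 23.23 tcp [ 0.4506 -0.3452  0.1743] grasp [ 0.4446 -0.3555  0.1887] z [ 0.322  0.555 -0.767] x [ 0.87  -0.494  0.008] w 0.0129
j [ 1.04  0.66 -0.21  1.92 -0.67  0.95  0.84] F [-0.3  0.1 -1.5]
[ 0.43969505 -0.38039663  0.0724629 ]
2
[[4, 27, 5, 0, 0.02, 0.03, 4], [4, 27, 4, 0, 0.03, 0.03, 4]]
```

Emit:
{"method": "arm_command", "body": {
  "increments": [
    [4, 20, -2, 0, 0.02, 0.03, 4],
    [4, 20, -2, 0, 0.03, 0.03, 4],
    [0, 0, 0, 0, 0, 0, 4]
  ]
}}

```text
time_s: 23.6
tool_pos: [0.4406, -0.3787, 0.1513]
ee_rot: [-2.356, 0.722, -0.273]
ft_force: [0.3, 0.0, 0.1]
width: 0.0129
```

Run:
```python
from h import *
st();print(g0[:3])
plan([(g0[:3]+[0,0,.05],R0)],mm=19,rad=.09,g=4)
```

```text
t 23.6 tcp [ 0.4406 -0.3787  0.1513] grasp [ 0.4337 -0.3886  0.1656] z [ 0.366  0.527 -0.767] x [ 0.827 -0.562  0.008] w 0.0129
j [ 1.08  0.69 -0.2   1.91 -0.7   0.91  0.86] F [0.3 0.  0.1]
[ 0.43969505 -0.38039663  0.0724629 ]
2
[[0, 10, 10.4, 0.001, -0.003, 0, 4], [0, 9.9, 10.4, 0.001, -0.004, 0, 4]]
```

Emit:
{"method": "arm_command", "body": {
  "increments": [
    [0, 10, 10.4, 0.001, -0.004, 0, 4],
    [0, 10, 10.4, 0.001, -0.004, 0, 4],
    [0, 8, 7, 0, 0, 0, 4],
    [0, 0, 0, 0, 0, 0, 4]
  ]
}}

```text
time_s: 24.1
tool_pos: [0.4396, -0.3796, 0.1084]
ee_rot: [-2.352, 0.712, -0.26]
ft_force: [0.4, 0.5, -1.4]
width: 0.0128
```

Run:
```python
from look import *
st();print(g0[:3]);look("16",((260,255,60,65),(325,235,75,65)),k=5.5)
plan([(g0[:3]+[0,0,.02],R0)],mm=19,rad=.09,g=4)
```

```text
t 24.1 tcp [ 0.4396 -0.3796  0.1084] grasp [ 0.4329 -0.3897  0.1227] z [ 0.358  0.537 -0.764] x [ 0.832 -0.555 -0.   ] w 0.0128
j [ 1.09  0.76 -0.21  1.92 -0.7   0.87  0.9 ] F [ 0.4  0.5 -1.4]
[ 0.43969505 -0.38039663  0.0724629 ]
scene tip pred crop [[273.94409726 122.51385846]
 [276.31831122  88.99844956]]
top tip pred crop [[84.97295775 97.80157382]
 [89.26376558 77.98584489]]
1
[[0.1, 11.4, 12.6, -0.002, 0.005, 0.002, 4]]
```

View pics/L16.png

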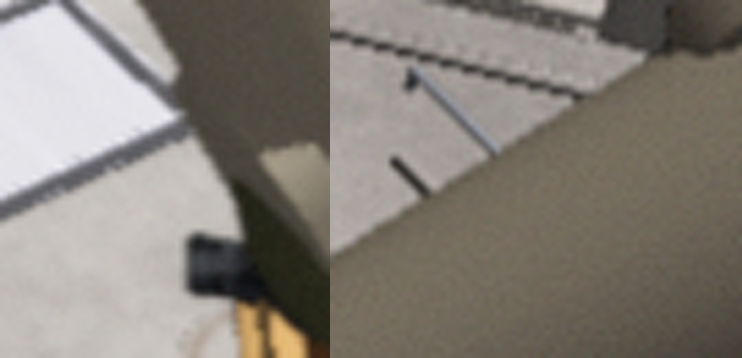

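Emit:
{"method": "arm_command", "body": {
  "increments": [
    [0, 9.5, 10.5, -0.002, 0.004, 0.002, 4],
    [0, 0, 0, 0, 0, 0, 4]
  ]
}}

```text
time_s: 24.45
tool_pos: [0.4399, -0.3804, 0.0949]
ee_rot: [-2.355, 0.717, -0.266]
ft_force: [0.2, 0.3, -1.1]
width: 0.0128
```

Run:
```python
from h import *
st();print(g0[:3])
plan([(g0[:3]+[0,0,.01],R0)],mm=19,rad=.09,g=4)
plan([(g0[:3]+[0,0,.0],R0)],mm=8,rad=.09,g=4)
```

```text
t 24.45 tcp [ 0.4399 -0.3804  0.0949] grasp [ 0.4331 -0.3904  0.1092] z [ 0.362  0.532 -0.766] x [ 0.83  -0.558  0.004] w 0.0128
j [ 1.09  0.78 -0.21  1.92 -0.71  0.84  0.92] F [ 0.2  0.3 -1.1]
[ 0.43969505 -0.38039663  0.0724629 ]
1
[[-0.2, 8, 9.5, 0.001, 0, 0.001, 4]]
3
[[-0.1, 4.8, 5.7, 0, 0, 0, 4], [-0.1, 4.8, 5.7, 0, 0, 0.001, 4], [0, 4.9, 5.7, 0.001, 0, 0, 4]]
```

Emit:
{"method": "arm_command", "body": {
  "increments": [
    [0, 4.8, 5.7, 0.001, 0, 0, 4],
    [0, 4.8, 5.7, 0, 0, 0, 4],
    [0, 0, 0, 0, 0, 0, 4]
  ]
}}

```text
time_s: 24.82
tool_pos: [0.44, -0.3806, 0.0791]
ee_rot: [-2.354, 0.717, -0.267]
ft_force: [-0.4, 0.0, -1.5]
width: 0.0129
```

Run:
```python
from h import *
st();print(g0[:3])
plan([(g0[:3]+[0,0,.001],R0)],mm=8,rad=.09,g=4)
```

```text
t 24.82 tcp [ 0.44   -0.3806  0.0791] grasp [ 0.4332 -0.3905  0.0934] z [ 0.362  0.532 -0.765] x [ 0.829 -0.558  0.004] w 0.0129
j [ 1.1   0.81 -0.22  1.93 -0.72  0.82  0.94] F [-0.4  0.  -1.5]
[ 0.43969505 -0.38039663  0.0724629 ]
1
[[-0.4, 3.6, 4.3, 0, -0.001, 0.001, 4]]
```

Emit:
{"method": "arm_command", "body": {
  "increments": [
    [0, 3, 3.7, 0, 0, 0, 4],
    [0, 0.5, 0.6, 0, 0, 0, 4],
    [0, 0, 0, 0, 0, 0, 4]
  ]
}}

```text
time_s: 25.2
tool_pos: [0.4405, -0.3806, 0.0748]
ee_rot: [-2.353, 0.716, -0.269]
ft_force: [-0.6, 0.3, 2.7]
width: 0.013
```

Run:
```python
from h import *
st();print(g0[:3])
```

```text
t 25.2 tcp [ 0.4405 -0.3806  0.0748] grasp [ 0.4337 -0.3906  0.0891] z [ 0.364  0.533 -0.764] x [ 0.83  -0.558  0.006] w 0.013
j [ 1.1   0.81 -0.22  1.93 -0.72  0.81  0.95] F [-0.6  0.3  2.7]
[ 0.43969505 -0.38039663  0.0724629 ]
```

Fork contact, about 4 N, came 2 mm above the grasp height. I'll release and check.

Emit:
{"method": "arm_command", "body": {
  "increments": [
    [0, 0.6, 0.7, 0, 0, 0, 4],
    [0, 0, 0, 0, 0, 0, 18],
    [0, 0, 0, 0, 0, 0, 24],
    [0, 0, 0, 0, 0, 0, 40],
    [0, 0, 0, 0, 0, 0, 85],
    [0, 0, 0, 0, 0, 0, 85],
    [0, 0, 0, 0, 0, 0, 85]
  ]
}}

```text
time_s: 26.08
tool_pos: [0.4408, -0.3805, 0.0739]
ee_rot: [-2.353, 0.715, -0.27]
ft_force: [0.8, 0.9, 0.2]
width: 0.085
```

Run:
```python
from look import *
st();look("17",((260,255,60,65),(325,235,75,65)),k=5.5)
```

```text
t 26.07 tcp [ 0.4408 -0.3805  0.0739] grasp [ 0.434  -0.3904  0.0882] z [ 0.364  0.533 -0.764] x [ 0.83  -0.558  0.006] w 0.085
j [ 1.1   0.81 -0.22  1.93 -0.72  0.81  0.95] F [0.8 0.9 0.2]
scene tip pred crop [[274.70994509 170.49929394]
 [277.05830236 137.92919518]]
top tip pred crop [[ 81.17252984 124.43399792]
 [ 85.32254018 105.39412499]]
```

View pics/L17.png

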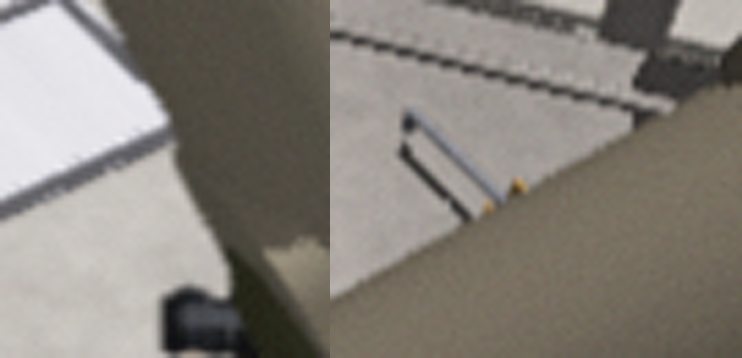

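Emit:
{"method": "arm_command", "body": {
  "increments": [
    [0, 0, -12, 0, 0, 0, 85],
    [0, 0, -20, 0, 0, 0, 85],
    [0, 0, -30, 0, 0, 0, 85],
    [0, 0, -40, 0, 0, 0, 85],
    [0, -20, -35, 0, 0, 0, 85],
    [0, -35, -40, 0, 0, 0, 85],
    [0, -35, -40, -0.1, 0, 0, 85],
    [0, -35, -40, -0.1, 0, 0, 85]
  ]
}}

```text
time_s: 27.18
tool_pos: [0.3961, -0.4399, 0.3579]
ee_rot: [-2.541, 0.788, -0.196]
ft_force: [1.1, -0.3, -0.7]
width: 0.085
```

Run:
```python
from look import *
st();look("18",((260,255,60,85),(325,235,75,85)),k=5.5)
```

```text
t 27.18 tcp [ 0.3961 -0.4399  0.3579] grasp [ 0.3911 -0.4473  0.3743] z [ 0.267  0.394 -0.88 ] x [ 0.825 -0.566 -0.002] w 0.085
j [ 1.03  0.42 -0.06  1.69 -0.46  1.26  0.56] F [ 1.1 -0.3 -0.7]
scene tip pred crop [[ 316.71432277 -117.65964858]
 [ 320.00422369 -159.89446842]]
top tip pred crop [[244.17729328  -8.7783065 ]
 [251.8959463  -34.03024432]]
```

View pics/L18.png

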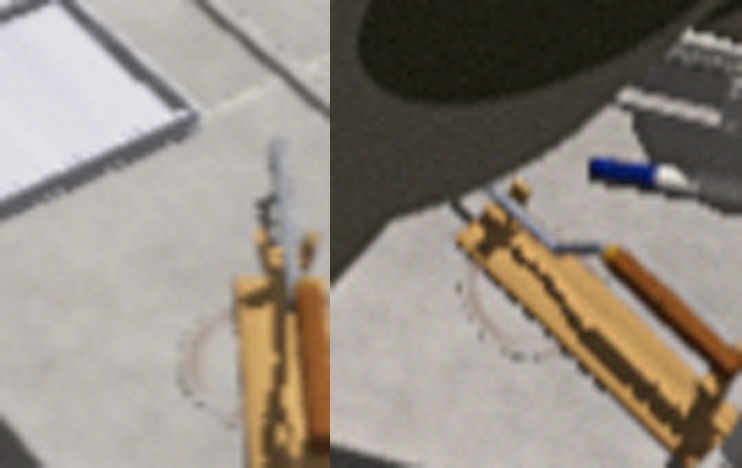

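The rod looks seated in both forks, as at the start. Next I measure the roll and plan the grasp.

Run:
```python
from h import *
np.set_printoptions(precision=4,suppress=True)
for n,(x0,y0,w,h) in(("scene",(230,215,60,60)),("top",(225,215,60,60))):
    f=cv2.imread(f"pics/{n}18.png")[y0:y0+h,x0:x0+w]
    hs=cv2.cvtColor(f,cv2.COLOR_BGR2HSV);m=((hs[...,0]>14)&(hs[...,0]<36)&(hs[...,1]>70)).astype(np.uint8)
    k,l,s,c=cv2.connectedComponentsWithStats(m);i=1+np.argmax(s[1:,4]);x,y,ww,hh,a=s[i]
    ce=(x0+x+(ww-1)/2,y0+y+(hh-1)/2);print(n,s[i],ce,onz(n,*ce,.0095))
    globals()[n]=ce
print(tri(top,scene))
s=cv2.imread("pics/scene18.png")[205:265,220:280];t=cv2.imread("pics/top18.png")[205:265,220:280]
cv2.imwrite("pics/f.png",np.hstack([cv2.resize(x,None,fx=6,fy=6,interpolation=2) for x in(s,t)]))
```

```text
scene [ 17  24  17  14 185] (np.float64(255.0), np.float64(245.5)) [0.5178 0.0542 0.0095]
top [ 29  23  16  17 156] (np.float64(261.5), np.float64(246.0)) [0.5132 0.0542 0.0095]
(array([0.516 , 0.0544, 0.0086]), [np.float64(0.0020153812335944165), np.float64(0.0020153812335944768)])
```

View pics/f.png

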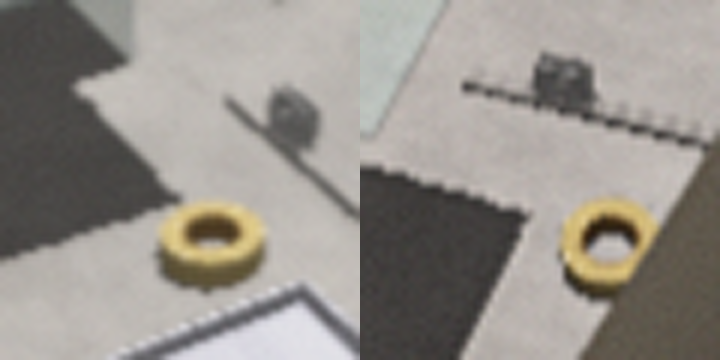

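Run:
```python
from h import *
plan([(np.array([.46,-.2,.28]),ori(75,8)),(np.array([.516,.053,.14]),ori(90,0))],mm=50,rad=.15)
```

```text
12
[[-14, -27, 30, -0.06, -0.02, -0.05, 85], [-12, -30, 30, -0.06, -0.02, -0.06, 85], [-10, -32, 27, -0.05, -0.02, -0.05, 85], [-7, -34, 26, -0.06, -0.02, -0.05, 85], [-6, -36, 24, -0.06, -0.01, -0.05, 85], [-3, -38, 22, -0.06, -0.02, -0.06, 85], [-2, -39, 29, -0.02, 0, -0.04, 85], [0, -40, 28, -0.03, -0.01, -0.05, 85], [2, -41, 27, -0.02, 0, -0.04, 85], [4, -41, 26, -0.02, 0, -0.04, 85], [5, -42, 26, -0.02, -0.01, -0.04, 85], [7, -42, 24, -0.03, 0, -0.05, 85]]
```

Emit:
{"method": "arm_command", "body": {
  "increments": [
    [-14, -27, 30, -0.06, -0.02, -0.05, 85],
    [-12, -30, 30, -0.06, -0.02, -0.06, 85],
    [-10, -32, 27, -0.05, -0.02, -0.05, 85],
    [-7, -34, 26, -0.06, -0.02, -0.05, 85],
    [-6, -36, 24, -0.06, -0.01, -0.05, 85],
    [-3, -38, 22, -0.06, -0.02, -0.06, 85],
    [-2, -39, 29, -0.02, 0, -0.04, 85],
    [0, -40, 28, -0.03, -0.01, -0.05, 85],
    [2, -41, 27, -0.02, 0, -0.04, 85],
    [4, -40, 26, -0.02, 0, -0.04, 85],
    [0, 0, 0, 0, 0, 0, 85]
  ]
}}

```text
time_s: 28.65
tool_pos: [0.4974, -0.0277, 0.1845]
ee_rot: [-3.114, 0.119, -0.028]
ft_force: [-0.5, -0.5, -0.3]
width: 0.0847
```

Run:
```python
from h import *
st()
plan([(np.array([.516,.053,.11]),ori(90,0))],mm=40,rad=.12,g=78)
```

```text
t 28.65 tcp [ 0.4974 -0.0277  0.1845] grasp [ 0.4971 -0.0281  0.2032] z [ 0.019  0.024 -1.   ] x [ 0.997 -0.077  0.017] w 0.0847
j [ 0.09  0.4  -0.17  2.16  0.08  0.57 -0.22] F [-0.5 -0.5 -0.3]
3
[[4, -27, 26, -0.01, -0.01, -0.03, 78], [4, -26, 25, -0.01, 0, -0.02, 78], [6, -27, 25, 0, -0.01, -0.03, 78]]
```

Emit:
{"method": "arm_command", "body": {
  "increments": [
    [4, -27, 26, -0.01, -0.01, -0.03, 80],
    [4, -26, 25, -0.01, 0, -0.02, 80],
    [6, -24, 23, 0, -0.01, -0.03, 80],
    [0, 0, 0, 0, 0, 0, 80]
  ]
}}

```text
time_s: 29.15
tool_pos: [0.5183, 0.0468, 0.1125]
ee_rot: [-3.14, 0.002, -0.001]
ft_force: [-0.8, -0.9, 0.5]
width: 0.0803
```

Run:
```python
from look import *
st();look("19",((220,195,65,65),(225,195,65,65)),k=6)
plan([(np.array([.516,.053,.05]),ori(90,0)),(np.array([.516,.053,.003]),ori(90,0))],mm=19,rad=.09,g=80)
```

```text
t 29.15 tcp [0.5183 0.0468 0.1125] grasp [0.5183 0.0468 0.1312] z [ 0.     0.002 -1.   ] x [ 1.    -0.001  0.   ] w 0.0803
j [-0.1   0.54 -0.13  2.16  0.15  0.45 -0.36] F [-0.8 -0.9  0.5]
scene tip pred crop [[137.122525   296.43988721]
 [136.00259331 265.49528068]]
top tip pred crop [[ 89.19280036 307.14807917]
 [ 85.78210347 286.97581953]]
7
[[-0.6, -2, 15.9, 0, 0, -0.001, 80], [-0.6, -2, 16, -0.001, -0.001, -0.001, 80], [-0.6, -2.1, 15.9, 0, 0, -0.001, 80], [-0.5, -2, 15.9, 0, -0.001, -0.001, 80], [0, 0, 15.7, 0, 0, 0, 80], [0, 0, 15.6, 0, 0, 0, 80], [0, 0, 15.7, 0, 0, 0, 80]]
```

View pics/L19.png

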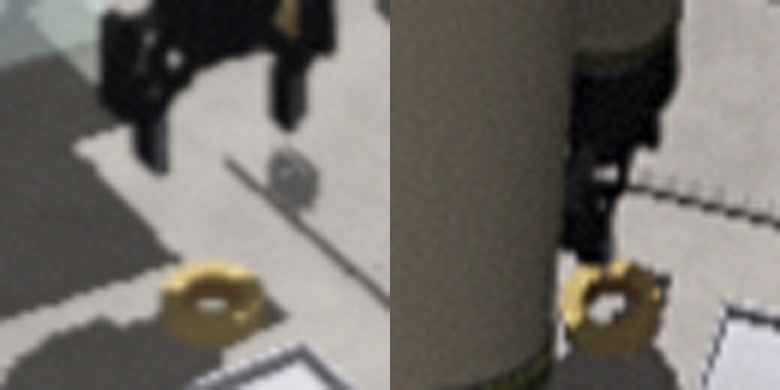

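Emit:
{"method": "arm_command", "body": {
  "increments": [
    [-0.6, -2, 16, 0, 0, 0, 80],
    [-0.6, -2, 16, 0, 0, 0, 80],
    [-0.6, -2, 16, 0, 0, 0, 80],
    [-0.5, -1, 14, 0, 0, 0, 80],
    [0, 0, 0, 0, 0, 0, 80]
  ]
}}

```text
time_s: 29.88
tool_pos: [0.5165, 0.0464, 0.0508]
ee_rot: [3.141, -0.021, 0.009]
ft_force: [0.1, 0.6, -0.9]
width: 0.0801
```

Run:
```python
from look import *
st();look("20",((220,205,65,65),(225,195,65,65)),k=6)
plan([(np.array([.5165,.053,.003]),ori(90,0))],mm=19,rad=.09,g=80)
```

```text
t 29.88 tcp [0.5165 0.0464 0.0508] grasp [0.5164 0.0464 0.0695] z [ 0.006 -0.    -1.   ] x [ 1.    -0.014  0.006] w 0.0801
j [-0.14  0.64 -0.09  2.21  0.18  0.29 -0.4 ] F [ 0.1  0.6 -0.9]
scene tip pred crop [[140.1421952  313.45132489]
 [139.06841181 283.74472197]]
top tip pred crop [[ 95.83411263 355.75623028]
 [ 92.61468215 336.83205477]]
3
[[-0.3, -2.1, 16.2, 0, -0.002, -0.004, 80], [-0.3, -2.2, 16.3, 0, -0.003, -0.005, 80], [-0.2, -2.2, 16.2, 0, -0.002, -0.004, 80]]
```

View pics/L20.png

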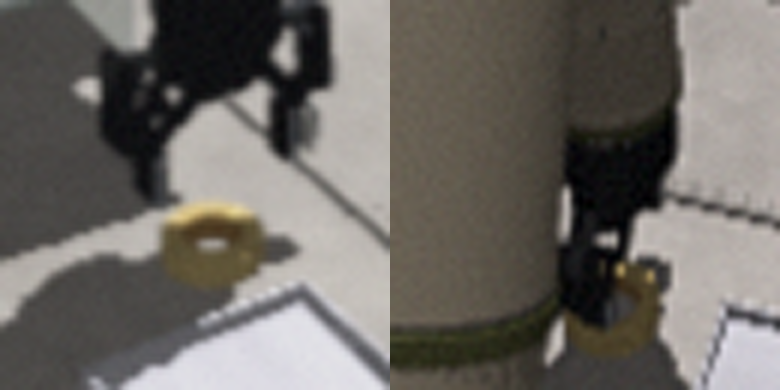

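Emit:
{"method": "arm_command", "body": {
  "increments": [
    [-0.3, -3, 14, 0, -0.003, -0.004, 80],
    [-0.3, -3, 14, 0, -0.003, -0.004, 80],
    [0, 0, 0, 0, 0, 0, 80]
  ]
}}

```text
time_s: 30.35
tool_pos: [0.5174, 0.0531, 0.0226]
ee_rot: [-3.141, 0.008, -0.004]
ft_force: [0.7, 0.3, 0.7]
width: 0.0802
```

Run:
```python
from look import *
st();look("21",((220,205,65,65),(225,195,65,65)),k=6)
plan([(np.array([.5165,.053,.003]),ori(90,0))],mm=19,rad=.09,g=80)
```

```text
t 30.35 tcp [0.5174 0.0531 0.0226] grasp [0.5173 0.0531 0.0413] z [ 0.003  0.    -1.   ] x [ 1.    -0.005  0.003] w 0.0802
j [-0.16  0.7  -0.07  2.21  0.19  0.24 -0.41] F [0.7 0.3 0.7]
scene tip pred crop [[135.42752473 342.79879152]
 [134.329866   313.6686735 ]]
top tip pred crop [[ 90.35350533 376.03973786]
 [ 87.11491217 357.6399878 ]]
2
[[-0.6, -0.1, 10.2, 0, -0.002, -0.003, 80], [-0.6, -0.1, 10.2, 0, -0.002, -0.003, 80]]
```

View pics/L21.png

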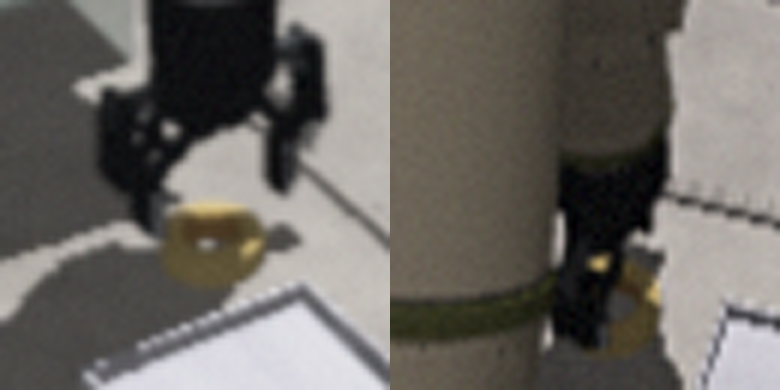

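Emit:
{"method": "arm_command", "body": {
  "increments": [
    [-0.5, 0, 9, 0, -0.002, -0.003, 80],
    [-0.5, 0, 8.5, 0, -0.002, -0.003, 80],
    [0, 0, 0, 0, 0, 0, 80]
  ]
}}

```text
time_s: 30.82
tool_pos: [0.5169, 0.0527, 0.0051]
ee_rot: [-3.141, -0.001, -0.0]
ft_force: [-0.3, 0.5, 0.1]
width: 0.0805
```

Run:
```python
from look import *
st()
```

```text
t 30.82 tcp [0.5169 0.0527 0.0051] grasp [0.5169 0.0527 0.0238] z [ 0.  0. -1.] x [1.    0.001 0.   ] w 0.0805
j [-0.17  0.73 -0.06  2.22  0.2   0.2  -0.41] F [-0.3  0.5  0.1]
```

Emit:
{"method": "arm_command", "body": {
  "increments": [
    [0, 0, 4, 0, 0, 0, 80],
    [0, 0, 0, 0, 0, 0, 70],
    [0, 0, 0, 0, 0, 0, 60],
    [0, 0, 0, 0, 0, 0, 50],
    [0, 0, 0, 0, 0, 0, 50]
  ]
}}

```text
time_s: 31.45
tool_pos: [0.517, 0.0526, 0.0018]
ee_rot: [-3.141, -0.001, -0.001]
ft_force: [0.8, -0.3, -0.4]
width: 0.0592
```

Run:
```python
from look import *
st()
```

```text
t 31.45 tcp [0.517  0.0526 0.0018] grasp [0.517  0.0526 0.0205] z [ 0.001  0.    -1.   ] x [1.    0.001 0.001] w 0.0592
j [-0.17  0.74 -0.06  2.22  0.2   0.19 -0.41] F [ 0.8 -0.3 -0.4]
```

Emit:
{"method": "arm_command", "body": {
  "increments": [
    [0, 0, -8, 0, 0, 0, 50],
    [0, 0, -15, 0, 0, 0, 50],
    [0, 0, -20, 0, 0, 0, 50],
    [0, 0, -20, 0, 0, 0, 50],
    [0, 0, 0, 0, 0, 0, 50]
  ]
}}

```text
time_s: 32.08
tool_pos: [0.5172, 0.0524, 0.0697]
ee_rot: [-3.141, -0.0, -0.003]
ft_force: [-0.3, -0.9, -1.8]
width: 0.0592
```

Run:
```python
from look import *
st();look("22",((220,195,65,65),(225,195,65,65)),k=6)
plan([(np.array([.46,-.089,.07]),ori(90,0))],mm=30,rad=.09,g=50)
```

```text
t 32.08 tcp [0.5172 0.0524 0.0697] grasp [0.5172 0.0524 0.0884] z [ 0.002  0.    -1.   ] x [1.    0.    0.002] w 0.0592
j [-0.14  0.61 -0.11  2.19  0.18  0.35 -0.39] F [-0.3 -0.9 -1.8]
scene tip pred crop [[131.7855509  347.75816382]
 [130.64248602 317.73977043]]
top tip pred crop [[ 83.63524423 344.31544662]
 [ 80.23547735 325.07860283]]
6
[[-9, 24, 0, 0, 0, 0, 50], [-10, 23, -1, 0, 0, 0, 50], [-9, 24, 0, 0, 0, 0, 50], [-10, 23, 0, 0, 0, 0, 50], [-9, 24, 0, 0, 0, 0, 50], [-10, 23, -1, 0, 0, 0.001, 50]]
```

View pics/L22.png

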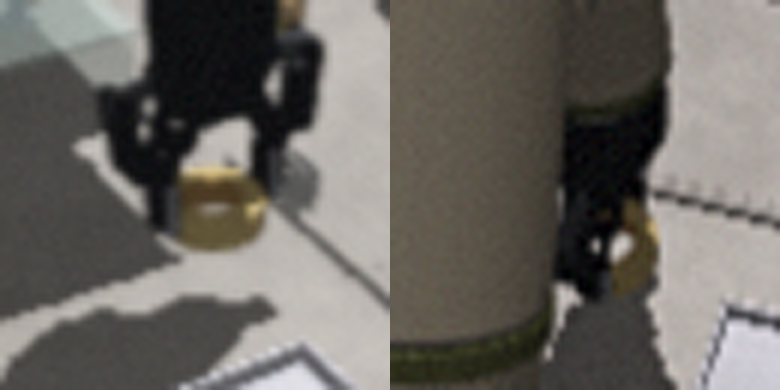

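The roll is held level between the fingers. I'll move it over the tray.

Emit:
{"method": "arm_command", "body": {
  "increments": [
    [-9, 23, 0, 0, 0, 0, 50],
    [-9, 23, 0, 0, 0, 0, 50],
    [-9, 23, 0, 0, 0, 0, 50],
    [-9, 23, 0, 0, 0, 0, 50],
    [-9, 20, 0, 0, 0, 0, 50],
    [-5, 12, 0, 0, 0, 0, 50],
    [0, 0, 0, 0, 0, 0, 50]
  ]
}}

```text
time_s: 33.05
tool_pos: [0.4634, -0.0742, 0.0642]
ee_rot: [-3.141, -0.004, 0.01]
ft_force: [0.7, 0.0, -1.0]
width: 0.0592
```

Run:
```python
from look import *
st();look("23",((225,225,65,65),(255,225,65,65)),k=6)
plan([(np.array([.46,-.089,.03]),ori(90,0)),(np.array([.46,-.089,.009]),ori(90,0))],mm=15,rad=.09,g=50)
```

```text
t 33.05 tcp [ 0.4634 -0.0742  0.0642] grasp [ 0.4636 -0.0742  0.0829] z [-0.006  0.001 -1.   ] x [ 1.     0.003 -0.006] w 0.0592
j [ 0.12  0.59 -0.12  2.3   0.26  0.27 -0.22] F [ 0.7  0.  -1. ]
scene tip pred crop [[127.57243358 310.57791568]
 [126.55933586 279.49399471]]
top tip pred crop [[ 58.32386139 285.23955349]
 [ 56.79342901 266.9041429 ]]
5
[[-1.4, 5.3, 11.5, 0, 0.002, 0.001, 50], [-1.3, 5.4, 11.4, -0.001, 0.002, 0.002, 50], [-1.4, 5.3, 11.5, 0, 0.001, 0.001, 50], [0, 0, 10.5, 0, 0, 0, 50], [0, 0, 10.5, 0, 0, 0, 50]]
```

View pics/L23.png

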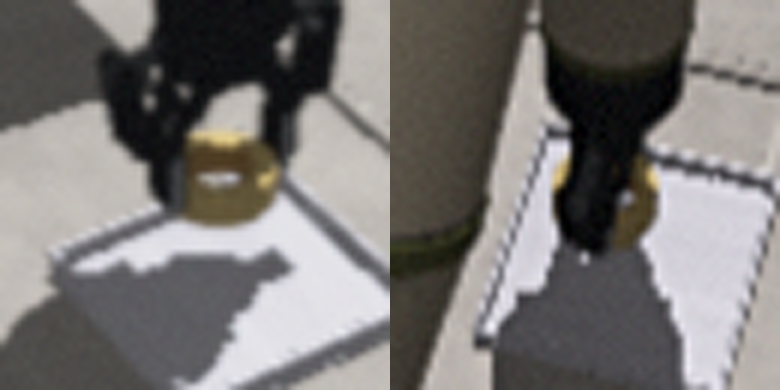

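Emit:
{"method": "arm_command", "body": {
  "increments": [
    [-1, 5.3, 10, 0, 0.002, 0.001, 50],
    [-1, 5.3, 10, 0, 0.002, 0.001, 50],
    [-1, 4, 9, 0, 0.001, 0.001, 50],
    [0, 0, 0, 0, 0, 0, 50]
  ]
}}

```text
time_s: 33.65
tool_pos: [0.4618, -0.0867, 0.0327]
ee_rot: [-3.14, -0.006, -0.0]
ft_force: [0.4, -0.7, -0.5]
width: 0.0588
```

Run:
```python
from look import *
st();look("24",((225,225,65,65),(255,225,65,65)),k=6)
```

```text
t 33.65 tcp [ 0.4618 -0.0867  0.0327] grasp [ 0.4618 -0.0867  0.0514] z [ 0.     0.002 -1.   ] x [1.    0.004 0.   ] w 0.0588
j [ 0.12  0.66 -0.08  2.32  0.29  0.18 -0.22] F [ 0.4 -0.7 -0.5]
scene tip pred crop [[138.32458953 362.695286  ]
 [137.40596965 332.18849787]]
top tip pred crop [[ 79.25438622 314.83950993]
 [ 78.01058813 297.14127547]]
```

View pics/L24.png

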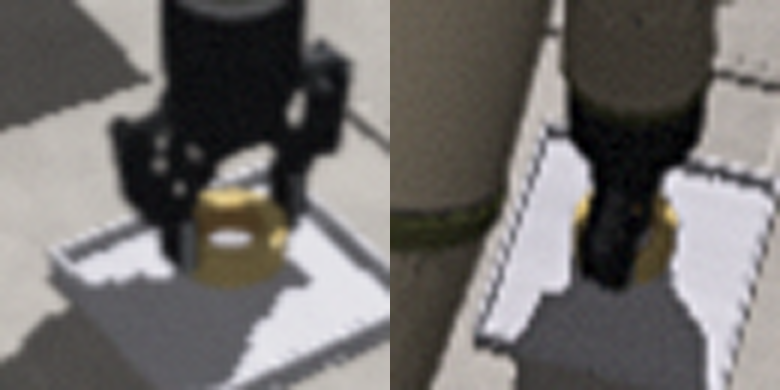

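Emit:
{"method": "arm_command", "body": {
  "increments": [
    [0, 0, 8, 0, 0, 0, 50],
    [0, 0, 8, 0, 0, 0, 50],
    [0, 0, 5, 0, 0, 0, 50],
    [0, 0, 0, 0, 0, 0, 50]
  ]
}}

```text
time_s: 34.25
tool_pos: [0.4627, -0.0861, 0.0112]
ee_rot: [-3.139, -0.008, -0.003]
ft_force: [-0.3, -0.3, -0.9]
width: 0.0589
```

Run:
```python
from look import *
st()
```

```text
t 34.25 tcp [ 0.4627 -0.0861  0.0112] grasp [ 0.4626 -0.0861  0.0299] z [ 0.002  0.002 -1.   ] x [1.    0.005 0.002] w 0.0589
j [ 0.11  0.7  -0.06  2.33  0.32  0.12 -0.25] F [-0.3 -0.3 -0.9]
```

Emit:
{"method": "arm_command", "body": {
  "increments": [
    [6, 0, 1, 0, 0, 0, 50],
    [1, 0, 3, 0, 0, 0, 50],
    [0, 0, 0, 0, 0, 0, 50]
  ]
}}

```text
time_s: 34.62
tool_pos: [0.4706, -0.086, 0.0072]
ee_rot: [-3.139, -0.008, -0.005]
ft_force: [0.2, 0.2, -0.5]
width: 0.059
```

Run:
```python
from look import *
st()
```

```text
t 34.62 tcp [ 0.4706 -0.086   0.0072] grasp [ 0.4706 -0.086   0.0259] z [ 0.003  0.002 -1.   ] x [1.    0.005 0.003] w 0.059
j [ 0.11  0.71 -0.06  2.31  0.32  0.12 -0.25] F [ 0.2  0.2 -0.5]
```

Emit:
{"method": "arm_command", "body": {
  "increments": [
    [0, 0, 0, 0, 0, 0, 63],
    [0, 0, 0, 0, 0, 0, 68],
    [0, 0, 0, 0, 0, 0, 70],
    [0, 0, -10, 0, 0, 0, 70],
    [0, 0, -20, 0, 0, 0, 70],
    [0, 0, -35, 0, 0, 0, 75],
    [0, 0, -45, 0, 0, 0, 80],
    [0, 0, -45, 0, 0, 0, 85],
    [0, 0, -45, 0, 0, 0, 85],
    [0, 0, -45, 0, 0, 0, 85],
    [0, 0, 0, 0, 0, 0, 85]
  ]
}}

```text
time_s: 36.0
tool_pos: [0.468, -0.0865, 0.265]
ee_rot: [-3.142, -0.008, -0.006]
ft_force: [-0.2, -0.4, -0.4]
width: 0.0848
```

Run:
```python
from look import *
st();look("25",((225,225,65,65),(255,225,65,65)),k=6)
```

```text
t 36.0 tcp [ 0.468  -0.0865  0.265 ] grasp [ 0.4679 -0.0865  0.2837] z [ 0.004  0.    -1.   ] x [1.    0.005 0.004] w 0.0848
j [ 0.32  0.27 -0.32  2.1   0.12  0.78 -0.07] F [-0.2 -0.4 -0.4]
scene tip pred crop [[136.99952042  44.78394496]
 [135.99200483   8.76679178]]
top tip pred crop [[ 68.572093   120.70412033]
 [ 67.00745443  97.82728539]]
```

View pics/L25.png

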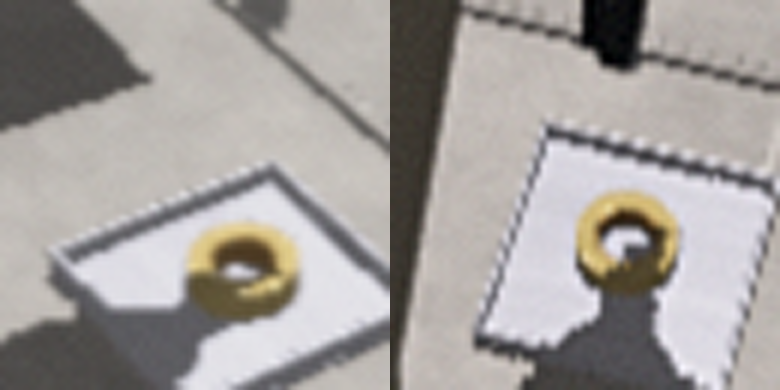

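View pics/scene25.png

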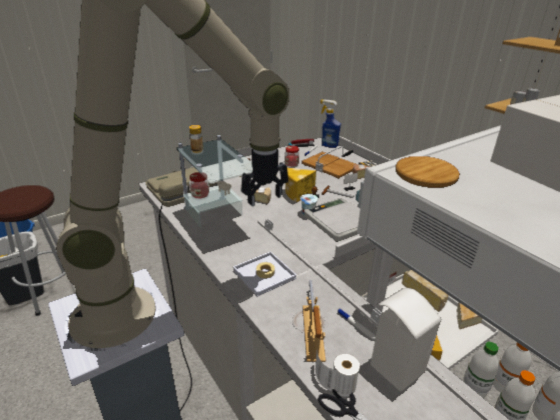

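View pics/top25.png

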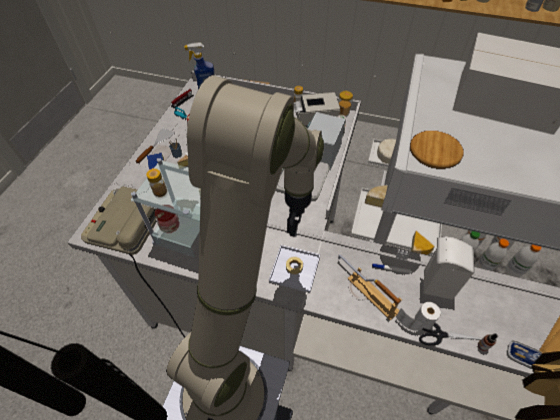

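The roll lies flat in the tray at (262,269) in the scene view and (294,266) in the top view. The arm is clear. Last, I'll compare the rest, stand and other objects with the starting pictures.

Run:
```python
import cv2,numpy as np
f={n+k:cv2.imread(f"pics/{n}{k}.png") for n in("scene","top") for k in("0","25")}
def c(i,x,y,w,h,k): return cv2.resize(f[i][y:y+h,x:x+w],None,fx=k,fy=k,interpolation=2)
a=np.hstack([c("top0",330,240,85,75,4.6),c("top25",330,240,85,75,4.6)])
b=np.hstack([c("scene0",165,118,85,55*85//85,4.6),c("scene25",165,118,85,55,4.6)])
b2=None
cv2.imwrite("pics/g.png",np.vstack([a,b])[:600])
for nm,n,(x,y,w,h) in(("rest","top",(335,250,70,70)),("restS","scene",(300,275,35,85)),("spice","scene",(185,122,22,32)),("jar","scene",(185,168,28,32)),("lamb","scene",(214,178,20,18)),("pen","scene",(335,305,25,20))):
    d=np.abs(f[n+"0"][y:y+h,x:x+w].astype(int)-f[n+"25"][y:y+h,x:x+w]).max(2);print(nm,d.mean().round(1),(d>40).sum())
```

```text
rest 19.3 199
restS 14.0 125
spice 7.3 0
jar 8.6 0
lamb 10.2 0
pen 10.1 0
```

View pics/g.png

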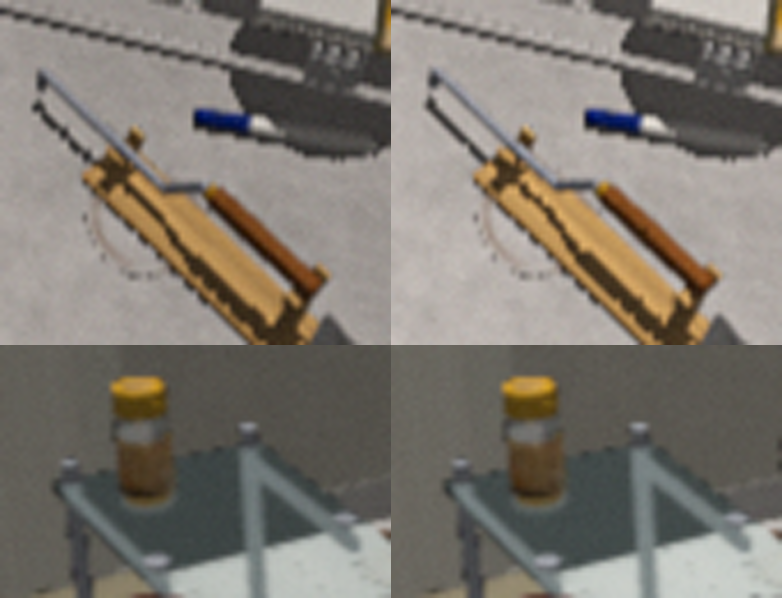

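Run:
```python
import cv2,numpy as np
f=[cv2.imread(f"pics/scene{k}.png")[278:362,296:336] for k in("0","25")]
g=[cv2.imread(f"pics/top{k}.png")[268:318,368:405] for k in("0","25")]
a=np.hstack([cv2.resize(x,None,fx=7,fy=7,interpolation=2) for x in f]);cv2.imwrite("pics/h1.png",a)
cv2.imwrite("pics/h2.png",np.hstack([cv2.resize(x,None,fx=10,fy=10,interpolation=2) for x in g]))
```

```text
(no output)
```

View pics/h1.png

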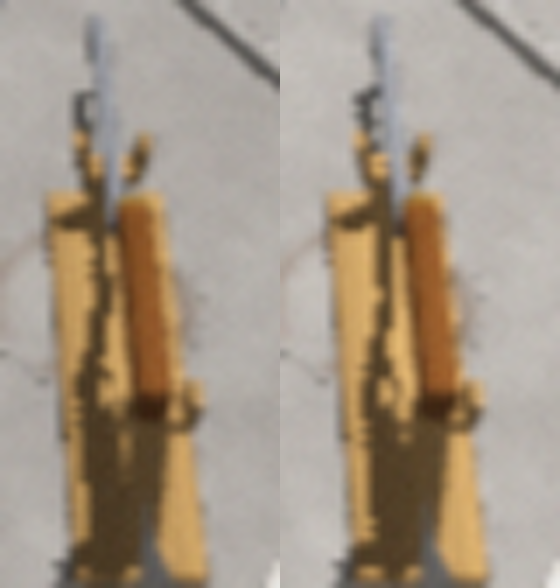

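View pics/h2.png

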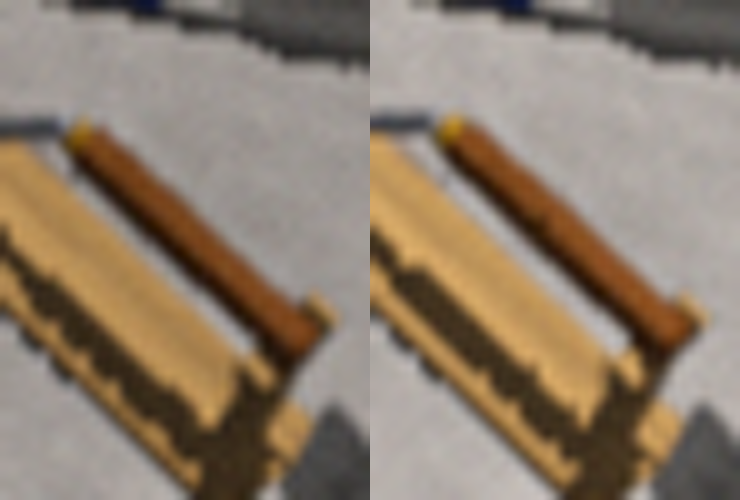

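```bash
python3 -c "
from plant import *
print(hand_in(), get_obs()['time_s'])"
```

```text
the job is handed in; nothing more can be done
the job is handed in; nothing more can be done
```

I drew the roll out from under the stand with the hook, hung the rod back on its rest, and laid the roll flat in the tray. The job was handed in at about 36 s, inside the 67 s limit. No verdict was reported.

**First pull missed:** The hook came out without the roll, which moved only a few mm; it probably landed on the roll's rim. I re-measured the hook tip and the roll in both views and with the rod's shadow. The tip was about 4 mm higher and 4.5 mm shorter than assumed, and the roll lay slightly deeper. The second try caught it.

**Last checks:**
- **Roll:** it lies flat inside the tray walls in both views.
- **Rod:** it sits in both forks. It lies about 1 px (2 mm) to one side of its starting position, which is within the forks' play. While I was setting it down, contact came about 2 mm early at roughly 4 N, and it looked fully seated after release.
- **Other things:** the jar, lamb, spice jar and pen look the same as in the starting pictures. I did not compare the cheese portion, because the hand partly hid it in the last picture, but nothing went near it.
- **Robot:** the hand was open and clear, about 0.26 m above the tray. Joint 6 came close to its lower limit when I placed the roll, reading 0.12 against 0.11.

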